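# Fetch the slide tray from the bolted two-door bench cabinet

### The job

Fetch the slide tray from the little two-door bench cabinet and set it down on the flat rubber mat in front of it, wholly on the mat and squared up with it, keeping the tray level all the way. To get it out, first swing open the left door (its strip and tab cover the bolt), then pull the flush bolt on the edge of the right door fully up, then swing open the right door; leave both doors standing open at about a right angle or more, with the bolt up. Leave the other things on the table where they are and let go of everything at the end.

Things in the scene. Friction and masses are not known exactly. Their poses are not given: they have to be found in the camera images.
- cabinet: fixed cabinet 160 mm deep (x), 300 wide (y), 236 high; origin: centre of its underside, on the table; -x is its front, roughly facing the robot, +y its left seen from the robot. Inner floor 30 mm up, opening at x = -80, clear roof 230 to 236 mm up, clear back, bottles along the back (x above 20, to 150 mm high). A plinth 10 mm high reaches to x = -115. Doors 18 mm thick, 32 to 235 mm up
- active_hinge (a point): on the left door's vertical hinge axis, mid-height: (-80, +150, 133) mm in the cabinet's frame
- passive_hinge (a point): on the right door's vertical hinge axis, mid-height: (-80, -150, 133) mm in the cabinet's frame
- active_door (a joint): angle of the left (+y) door, rad: 0 shut, grows as it swings out to the robot, stop at 1.7; may start ajar (to 0.08). Light, stays where left. A strip on its free edge overlaps the right door; a tab 274 to 279 mm above the table, over the bolt knob, keeps the bolt down while this door is shut
- passive_door (a joint): angle of the right (-y) door, rad: 0 shut, grows as it swings out to the robot, stop at 1.7. Held shut by the bolt; once that is up, light, stays where left
- bolt (a joint): height of the flush bolt on the right door's free edge, m: 0 down (locked), 0.030 fully up. Slides straight up with about 3 N and stays where left; clears its keeper at 0.016
- active_pull (a point): gripping point on the left door's pull, an upright steel bar 10 mm thick, axis 42 mm off the door's face, 110 mm from the hinge along the door; point on the axis, 20 mm below the bar's top, 245 mm above the table; bar free down to 204 mm, where its brackets are. Door shut: (-140, +40, 245) mm in the cabinet's frame; turns with the door, x normal to it
- passive_pull (a point): the same on the right door; door shut: (-140, -40, 245) mm in the cabinet's frame
- bolt_knob (a point): gripping point on the bolt's knob, an upright steel cylinder 18 mm thick, 30 high, its underside 5 mm above the door's top edge; point on its axis, 12 mm below its top. Bolt down, door shut: (-89, -5, 258) mm in the cabinet's frame; rises with the bolt, turns with the door
- tray: loose aluminium tray, 70 mm (x) by 174 (y), rim 12 high, 0.18 to 0.29 kg, just inside the cabinet, long side parallel to the doors, too wide for one door. Handle: upright tab in its middle, 36 mm along x, 10 thick along y, top 69 mm above the underside. Origin: centre of underside. Under the roof, so reachable only with the tool tilted 40 to 50 degrees, leaning in from the front
- tray_grip (a point): gripping point in the tray's upright tab, 50 mm above the tray's underside, 19 mm below the tab's top
- mat: flat dark rubber mat on the table, fixed, 110 mm (x) by 220 mm (y, long), 4 mm thick, lying before the cabinet between the robot and its doors, which pass 28 mm above it as they swing; origin: centre of its underside
- notebook: fixed grey closed notebook, 144 x 194 x 12 mm, lying to the right; nothing belongs on it; origin under its centre
- dropper: bystander, loose: small amber dropper bottle, 36 mm across, 85 mm high; origin under its centre
- jar: bystander, loose: white lidded jar, 56 mm across, 75 mm high; origin under its centre
- petri: bystander, loose: clear round dish with lid, 92 mm across, 15 mm high, origin under its centre
- beaker: bystander, loose: glass beaker, 68 mm across, 90 mm high; origin under its centre
- slide_box: bystander, loose: shut grey slide box 90 x 160 x 34 mm; origin under its centre
- forceps: bystander, loose: steel forceps lying flat, 120 x 12 x 6 mm; origin under its middle
There are look-alikes about, which are no part of the job. Of the things like the mat, leave any that is blue; of the rest the larger one is meant.

How it is judged:
By the outcome, as a careful person would: the job done as asked, in the order asked, and still so for the second after the job is handed in, with the robot touching nothing.
It also fails if it takes over 72 s, if anything falls off the work surface, if the arm or the gripper's body presses on something with over 40 N, if the wrist force passes 120 N, or if a joint passes its speed limit or range.

### The arm

A 6-joint arm with a two-finger parallel gripper is mounted at the origin on the work surface. World frame = base frame: x ahead of the robot, y to its left, z up, the work surface at z = 0. Lengths are in m, angles in rad, forces in N, time in s.
With the tool pointing down it reaches from about 0.325 to 0.9 m from the base axis. Payload 6.1 kg.
Tool frame: the origin (TCP) lies at the centre of the arm's flange, where the gripper is bolted on; the fingertips stand 173 mm ahead of it and the grasp point (between the pads) lies ctrl.pinch_z ahead of it (ctrl.pinch_z is the distance from the TCP to the grasp point, in m); z points along the fingers, x is the direction in which the jaws open and shut, and the axes are right-handed (so a half turn about z gives the same grasp; the last joint's range is limited). The gripper opens to 85 mm and grips with 20 to 120 N. Pads are 22 mm wide; open, the fingers measure 114 mm over their backs; the gripper's body (76 mm by 85 mm) begins 54 mm behind the grasp point. The pads swing forward as they close: fully open they stand 13 mm farther back than shut.
Start: joints at [-1.295, 0.22, 1.526, -0, 1.395, -0.126], TCP at [0.244, -0.575, 0.405] pointing down, gripper open.
Joint ranges: [-2.98, 2.98], [-0.91, 2.08], [0.09, 2.57], [-1.24, 4.39], [0.2, 2.65], [-2.68, 2.68]. Speed limits (rad/s): [2.57, 2.57, 3.01, 3.14, 3.14, 3.14].

### API

Orientations are given as a unit quaternion [x, y, z, w].
In Python, from bench import ctrl gives the robot as it stands.
- The arm moves only by the shell command python3 -m creep 'ROWS' [OPENING] [FORCE]. ROWS is JSON, one flat list of numbers, 6 for each row, row after row: the shift along the tool's x, y, z in m, then the turn, a rotation vector about the tool's x, y, z in degrees. In form: [tx, ty, tz, ax, ay, az, tx, ty, tz, ax, ay, az, ...]. A call has exactly 10 rows; each row is the pose to reach, as a shift and turn from the pose commanded when the call began, along the tool's axes at that moment; what a row does not reach only later rows make up. A row lasts 1/10 s, in which the tool goes at most 50 mm and 8.59 degrees, less where a joint would pass 70% of its speed; a pose out of reach is approached as far as the arm can. A call with a gripper value outside its range is refused whole. OPENING is the finger opening in m, from 0 to 0.0854, set as the call begins (- or left out, the last holds). The fingers move at their own pace and stop on an object; FORCE is the grip in N (left out, the last holds). Time passes only in rows, so rows that repeat a pose let the fingers close, or fill a call up. It gives the time, the measured TCP pose, the force and the opening at its end, in the units of the state.
- ctrl.observe(): the state, without advancing time (a new reading comes with each control period).
- ctrl.snapshot(name): name is "scene" or "top"; returns a dict with "img" (400x640x3 uint8, blue, green, red), "fx", "fy", "cx", "cy" (pixels), "D" ([k1, k2, p1, p2, k3] as OpenCV has them; the pictures are not rectified), "T" (4x4, takes a point from camera to world coordinates). Camera axes: x right, y up, looking along -z (the intrinsics and any distortion apply to the point x, -y, -z); pixel columns grow to the right and rows downward; lengths in m; the calibration is good to about 2 mm. A picture is of the moment at which its call begins. There is no depth.
- ctrl.hand_in(): hands the job in, once; it reports no verdict.
Trained networks look in the newest picture that a camera, given by its name, has taken for a name from the list of things; names that differ only in an ending like _2 or _b are one class to them, and where a whole thing is asked for, a point or a joint stands for the part that bears it (a point fixed in the world has none). Each returns a list of dicts, best first, with "p" (0 to 1); they miss things now and then, are a little off and sometimes report something else, mostly with a low value. They report only what shows in the picture. A call takes as long as a camera call. They do not tell look-alikes from the thing itself.
- ctrl.spot_in(camera, thing): "at" ([x, y, z] in m, in world coordinates, good to about 4 mm: the middle of the surface that is visible of it).
- ctrl.pinpoint(camera, thing): "at" ([x, y, z] in m, in world coordinates, good to about 4 mm: a listed point, or the origin of a listed thing).
The state is a dict: "time_s": time; "q": joint angles; "qvel": joint speeds; "effort": joint torques, N m; "tool_pos": TCP position; "ee_rot": TCP orientation; "wrist_force": force on the tool from outside, world axes, zero at the start; "moment": the same for the moment, N m; "gripper_width": finger opening in m.
Only numpy, scipy, OpenCV 4.12 (cv2) and the standard library are available. Lean on these libraries where they do the work, as an engineer would, in place of code of your own. Each camera call takes 0.05 s, during which the arm holds its last target.

## Working session

There is one attempt and no reset: what is moved stays moved. The work goes in short steps, Python scripts to look and compute and a shell command to move; the robot and the scene stay as the last step left them, time stands still between calls to the robot, and variables do not carry over. Pictures are saved under pics/ and viewed, and the job is handed in when it is done.

```bash
ls; mkdir -p pics
python3 - <<'E'
from bench import ctrl
import cv2
print(ctrl.observe(), ctrl.pinch_z)
for c in("scene","top"):
    s=ctrl.snapshot(c); cv2.imwrite(f"pics/{c}0.png",s["img"]); print(c,s["fx"],s["cx"],s["cy"],s["D"],s["T"])
    for t in ["cabinet","active_pull","passive_pull","active_hinge","passive_hinge","bolt_knob","tray","tray_grip","mat","dropper","jar","petri","beaker","slide_box","forceps","notebook"]:
        try: print(c,t,[(round(d["p"],2),[round(v,3) for v in d["at"]]) for d in ctrl.pinpoint(c,t)])
        except Exception as e: print(t,e)
E
```

```text
pics
{'time_s': 0.0, 'q': array([-1.29506467e+00,  2.21248327e-01,  1.52757401e+00,  1.38601089e-05,
        1.39471262e+00, -1.26070065e-01]), 'qvel': array([-1.04212718e-03, -9.27656210e-04, -9.33058089e-05, -1.86656570e-03,
       -2.95737523e-04,  2.02991007e-04]), 'effort': array([-2.36301566e-04, -4.96902144e+01, -3.89394772e+01, -1.76329909e-04,
        1.11740016e-02,  3.96625580e-05]), 'tool_pos': array([ 0.24436809, -0.57496643,  0.4036048 ]), 'ee_rot': array([ 8.33988503e-01, -5.51780966e-01, -7.31677239e-04, -6.38619456e-04]), 'wrist_force': array([ 1.02588823, -0.43321296,  0.37029463]), 'moment': array([-0.03580822, -0.02173763,  0.03335506]), 'gripper_width': 0.08571377393146273} 0.1547
scene 453.95800860919104 318.2611008322866 205.66601668510802 [-0.12078379  0.          0.          0.          0.        ] [[ 0.93574188  0.33421841 -0.11262852  0.32928742]
 [-0.3526353   0.89201177 -0.28277793 -0.38215656]
 [ 0.00595638  0.30432395  0.95254998  1.40045771]
 [ 0.          0.          0.          1.        ]]
scene cabinet [(0.87, [0.725, -0.026, 0.0]), (0.71, [0.619, 
[... 1633 characters left out ...]
.57, [0.7, -0.333, -0.001]), (0.53, [0.697, -0.032, 0.033])]
top tray_grip [(0.75, [0.441, -0.364, 0.007]), (0.51, [0.692, -0.029, 0.08]), (0.5, [0.594, 0.437, 0.001]), (0.34, [0.698, -0.035, 0.029])]
top mat [(0.91, [0.205, -0.274, -0.002]), (0.84, [0.344, -0.038, 0.001]), (0.58, [0.545, -0.07, -0.0])]
top dropper [(0.54, [0.699, -0.337, 0.002])]
top jar [(0.66, [0.67, 0.311, 0.0])]
top petri [(0.95, [0.423, 0.325, -0.0]), (0.64, [0.569, -0.003, 0.244])]
top beaker [(0.76, [0.549, -0.461, 0.002])]
top slide_box [(0.74, [0.703, -0.336, -0.001]), (0.6, [0.595, 0.436, -0.002])]
top forceps [(0.58, [0.584, -0.339, 0.0]), (0.56, [0.668, 0.308, 0.0])]
top notebook [(0.73, [0.439, -0.365, 0.008])]
```

View pics/scene0.png

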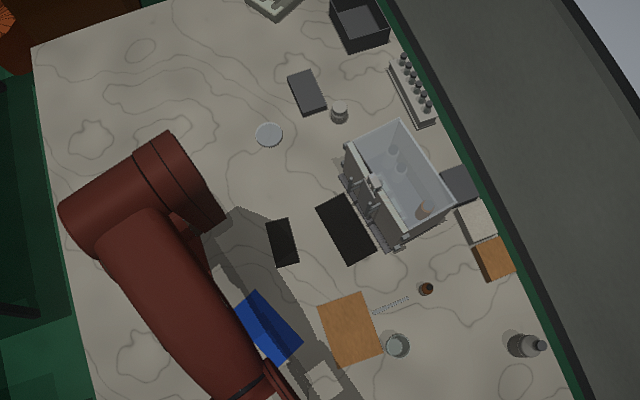

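View pics/top0.png

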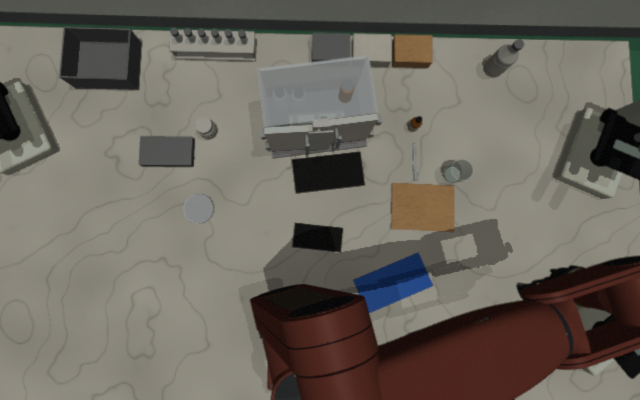

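```bash
cat > h.py <<'E'
import numpy as np, cv2
from scipy.spatial.transform import Rotation as R
from bench import ctrl
def K(s): return np.array([[s["fx"],0,s["cx"]],[0,s["fy"],s["cy"]],[0,0,1.]])
def ray(s,uv,z):
    u=cv2.undistortPoints(np.array(uv,float).reshape(-1,1,2),K(s),np.array(s["D"],float)).reshape(-1,2)
    T=s["T"]; d=(T[:3,:3]@np.c_[u[:,0],-u[:,1],-np.ones(len(u))].T).T; o=T[:3,3]
    return o+d*((z-o[2])/d[:,2])[:,None]
def proj(s,P):
    T=s["T"]; p=(np.atleast_2d(P)-T[:3,3])@T[:3,:3]; p=p*[1,-1,-1]
    return cv2.projectPoints(p,np.zeros(3),np.zeros(3),K(s),np.array(s["D"],float))[0].reshape(-1,2)
YAW=0.151; CAB=np.array([0.7225,-0.0255,0])
def c2w(p): return CAB+R.from_euler('z',YAW).apply(p)
E
python3 - <<'E'
from h import *
for c,(x0,y0,x1,y1) in dict(scene=(300,110,470,270),top=(240,50,400,200)).items():
    s=ctrl.snapshot(c); g=s["img"]
    m=(g.max(2)<45).astype(np.uint8)
    n,l,st,ce=cv2.connectedComponentsWithStats(m)
    t=proj(s,[[0.545,-0.07,0.004]])[0]; k=l[int(t[1]),int(t[0])]
    ys,xs=np.where(l==k); 
    P=ray(s,np.c_[xs,ys],0.004)[:,:2]
    r=cv2.minAreaRect((P*1000).astype(np.float32)); print(c,st[k],r, P.mean(0))
    im=cv2.resize(g[y0:y1,x0:x1],None,fx=4,fy=4,interpolation=cv2.INTER_CUBIC)
    im=np.clip(im*1.6,0,255).astype(np.uint8)
    def dot(p,col):
        q=(proj(s,[p])[0]-[x0,y0])*4+2; cv2.circle(im,tuple(int(v) for v in q),3,col,-1)
    for p in [(-.08,.15,.236),(-.08,-.15,.236),(.08,.15,.236),(.08,-.15,.236),(-.115,.15,.01),(-.115,-.15,.01)]: dot(c2w(p),(0,0,255))
    for p in [(-.14,.04,.265),(-.14,-.04,.265)]: dot(c2w(p),(0,255,0))
    dot(c2w((-.089,-.005,.270)),(255,0,0))
    cv2.imwrite(f"pics/{c}_crop.png",im)
E
```

```text
scene [ 315  193   62   74 2220] ((547.9928588867188, -69.72794342041016), (108.3507080078125, 217.77061462402344), 7.834714412689209) [ 0.54818187 -0.0716717 ]
top [ 292  152   72   41 2252] ((547.9581909179688, -68.94615173339844), (105.27688598632812, 215.87741088867188), 7.8133673667907715) [ 0.54777198 -0.06907025]
```

View pics/scene_crop.png

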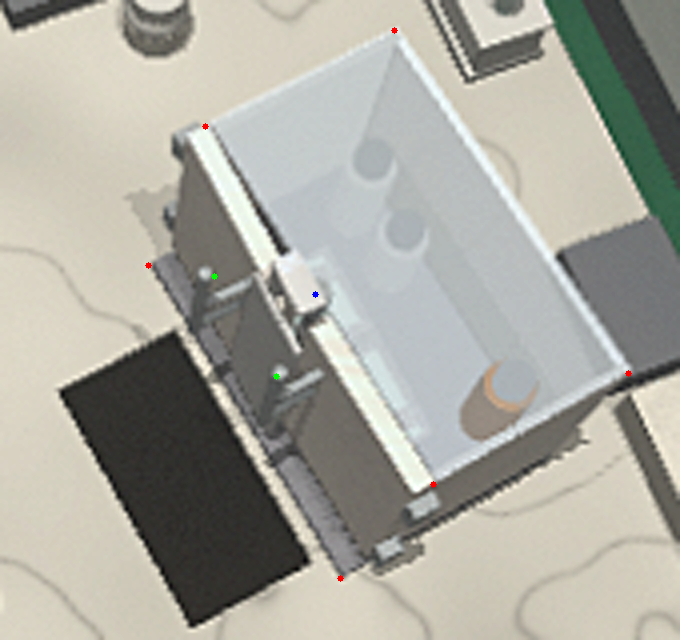

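View pics/top_crop.png

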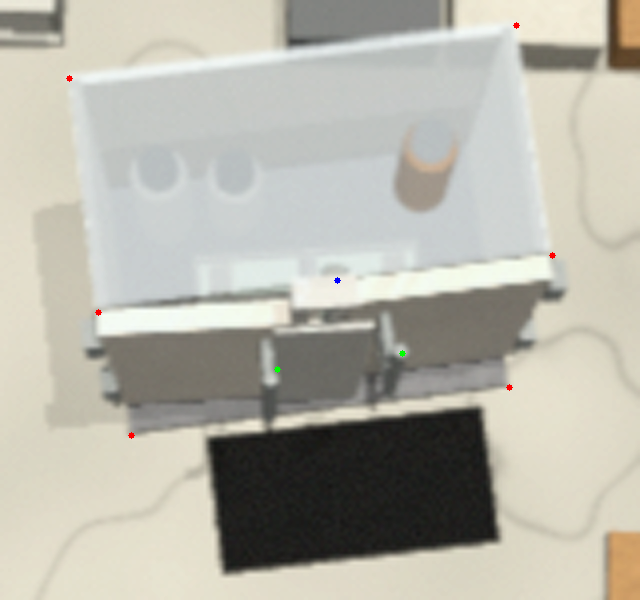

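The mat-like things are the large black one at top (328,172), a smaller black one at (318,237) and a blue one at (393,282). By the description I choose the large black one, at (0.548, -0.069) with yaw 7.8°. The only cabinet is at top (318,100), and my overlay fits it. The left door looks about 0.06 rad ajar.

```bash
cat >> h.py <<'E'
np.set_printoptions(precision=4,suppress=True)
def orient(psi,tilt=0):
    # tool x at world angle psi (deg); z down, tilted so that z leans to tool... about tool x by tilt deg
    x=np.array([np.cos(np.radians(psi)),np.sin(np.radians(psi)),0]); z=np.array([0,0,-1.]); y=np.cross(z,x)
    return R.from_matrix(np.c_[x,y,z])*R.from_euler('x',tilt,degrees=True)
def cur():
    o=ctrl.observe(); return o["tool_pos"],R.from_quat(o["ee_rot"]),o
def row(pinch,Rt,base=None):
    p,r,_=cur() if base is None else base
    tcp=np.array(pinch)-Rt.apply([0,0,ctrl.pinch_z])
    return np.r_[r.inv().apply(tcp-p),np.degrees((r.inv()*Rt).as_rotvec())]
def show():
    p,r,o=cur(); x=r.apply([1,0,0]); print("t",o["time_s"],"pinch",p+r.apply([0,0,ctrl.pinch_z]),"psi",np.degrees(np.arctan2(x[1],x[0])),"z",r.apply([0,0,1]),"F",o["wrist_force"],"w",o["gripper_width"],"q",o["q"])
PSI=np.degrees(YAW)
def leftpull(a,z=.245):
    return c2w(np.array([-.08,.15,z])+R.from_euler('z',-a).apply([-.06,-.11,0]))
def rightpull(a,z=.245):
    return c2w(np.array([-.08,-.15,z])+R.from_euler('z',a).apply([-.06,.11,0]))
E
python3 - <<'E'
from h import *
show(); print(leftpull(.06),PSI)
print(row([.571,-.003,.345],orient(PSI-4)))
E
```

```text
t 1.8 pinch [ 0.2444 -0.5752  0.25  ] psi -66.98105997696595 z [-0.      0.0001 -1.    ] F [ 0.4115  0.4081 -0.7282] w 0.08549521254470364 q [-1.2951  0.2204  1.5265 -0.      1.3947 -0.1261]
[ 0.5711 -0.0042  0.245 ] 8.651662706475431
[ -0.399   -0.5243  -0.095   -0.0025   0.0037 -71.6327]
```

```bash
python3 -m creep '[-0.03,-0.04,-0.03,0,0,-7,-0.06,-0.08,-0.06,0,0,-15,-0.09,-0.12,-0.095,0,0,-22,-0.12,-0.157,-0.095,0,0,-29,-0.15,-0.197,-0.095,0,0,-36,-0.18,-0.236,-0.095,0,0,-43,-0.21,-0.276,-0.095,0,0,-50,-0.24,-0.315,-0.095,0,0,-57,-0.27,-0.355,-0.095,0,0,-64,-0.3,-0.394,-0.095,0,0,-71.6]' 0.045 60
python3 - <<'E'
from h import *
show()
print(row([.571,-.003,.345],orient(PSI-4)))
print(row([.571,-.003,.245],orient(PSI-4)))
E
```

```text
time_s: 2.8
tool_pos: [0.4807, -0.1599, 0.5001]
ee_rot: [0.999, 0.043, 0.0, 0.0]
wrist_force: [0.4, -0.2, -0.8]
gripper_width: 0.0451
t 2.8 pinch [ 0.4808 -0.16    0.3454] psi 4.912042925533192 z [ 0.0009 -0.0005 -1.    ] F [ 0.4106 -0.1727 -0.819 ] w 0.04505024350868941 q [-0.4769 -0.1138  1.6974 -0.0001  1.5569 -0.5626]
[ 0.1034 -0.1486  0.0004  0.0356 -0.0514  0.2604]
[ 0.1033 -0.1486  0.1004  0.0356 -0.0514  0.2604]
```

```bash
python3 -m creep '[0.026,-0.037,0,0,0,0,0.052,-0.074,0,0,0,0,0.078,-0.111,0,0,0,0,0.103,-0.149,0,0,0,0,0.103,-0.149,0,0,0,0.2,0.103,-0.149,0.02,0,0,0.2,0.103,-0.149,0.04,0,0,0.2,0.103,-0.149,0.06,0,0,0.2,0.103,-0.149,0.08,0,0,0.2,0.103,-0.149,0.1,0,0,0.2]' 0.045
python3 - <<'E'
from h import *
show()
for c in("scene","top"):
    s=ctrl.snapshot(c); cv2.imwrite(f"pics/{c}1.png",cv2.resize(s["img"][80:280,220:480],None,fx=3,fy=3))
E
```

```text
time_s: 3.8
tool_pos: [0.571, -0.0057, 0.4001]
ee_rot: [0.999, 0.038, 0.001, 0.0]
wrist_force: [8.1, 4.5, 4.3]
gripper_width: 0.0444
t 3.8 pinch [ 0.5714 -0.0058  0.2454] psi 4.392975198938357 z [ 0.0025 -0.0006 -1.    ] F [8.1479 4.4527 4.3111] w 0.04441797343386705 q [-0.148   0.0944  1.6766 -0.0002  1.368  -0.2246]
```

View pics/scene1.png

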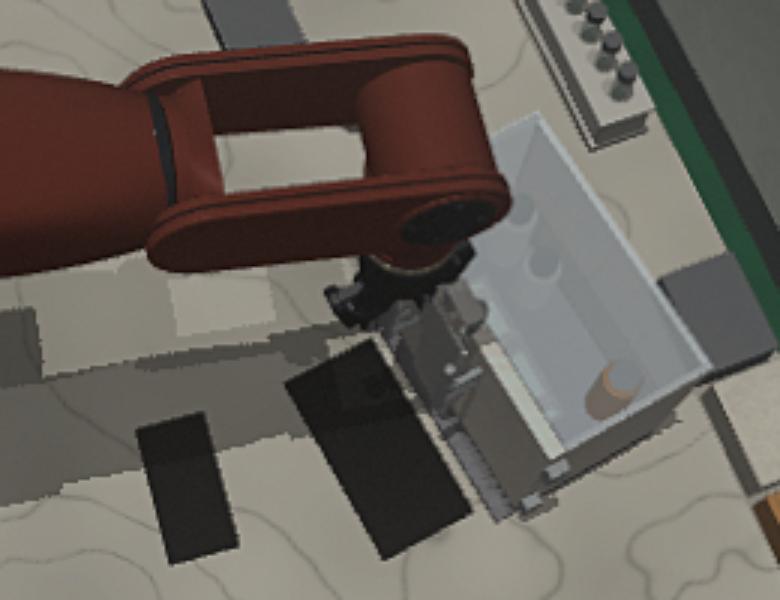

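The scene crop shows the gripper over the left pull, near (430,310). There is a light contact of about 8 N, so I'll close.

```bash
python3 -m creep '[0,0,0,0,0,0,0,0,0,0,0,0,0,0,0,0,0,0,0,0,0,0,0,0,0,0,0,0,0,0,0,0,0,0,0,0,0,0,0,0,0,0,0,0,0,0,0,0,0,0,0,0,0,0,0,0,0,0,0,0]' 0 40
python3 - <<'E'
from h import *
show()
p,r,o=cur(); P=p+r.apply([0,0,ctrl.pinch_z])
for a0 in (0.0,0.03,0.06,0.08): print(a0,leftpull(a0))
E
```

```text
time_s: 4.9
tool_pos: [0.5711, -0.0052, 0.4008]
ee_rot: [0.999, 0.039, 0.001, 0.0]
wrist_force: [-0.3, -0.7, 4.6]
gripper_width: 0.0087
t 4.9 pinch [ 0.5713 -0.0053  0.2461] psi 4.418645064288519 z [ 0.0017 -0.0005 -1.    ] F [-0.2801 -0.6513  4.5527] w 0.008687836390474532 q [-0.1471  0.0945  1.6752 -0.0002  1.3701 -0.2242]
0.0 [ 0.5781 -0.007   0.245 ]
0.03 [ 0.5746 -0.0057  0.245 ]
0.06 [ 0.5711 -0.0042  0.245 ]
0.08 [ 0.5688 -0.0032  0.245 ]
```

Run:
```python
from h import *
p,r,o=cur(); a0=.06
for i in range(1,11):
    a=a0+np.radians(4.8*i); d=leftpull(a)-leftpull(a0)
    print(np.r_[r.inv().apply(d),4.8*i])
```

```text
[-0.0091 -0.0053 -0.      4.8   ]
[-0.0177 -0.0113 -0.      9.6   ]
[-0.0257 -0.018  -0.0001 14.4   ]
[-0.0332 -0.0254 -0.0001 19.2   ]
[-0.04   -0.0334 -0.0001 24.    ]
[-0.0462 -0.0419 -0.0001 28.8   ]
[-0.0516 -0.0509 -0.0001 33.6   ]
[-0.0562 -0.0603 -0.0001 38.4   ]
[-0.06   -0.0701 -0.0001 43.2   ]
[-0.063  -0.0801 -0.0002 48.    ]
```

```bash
python3 -m creep '[-0.0091,-0.0053,0,0,0,4.8,-0.0177,-0.0113,0,0,0,9.6,-0.0257,-0.018,0,0,0,14.4,-0.0332,-0.0254,0,0,0,19.2,-0.04,-0.0334,0,0,0,24,-0.0462,-0.0419,0,0,0,28.8,-0.0516,-0.0509,0,0,0,33.6,-0.0562,-0.0603,0,0,0,38.4,-0.06,-0.0701,0,0,0,43.2,-0.063,-0.0801,0,0,0,48]'
python3 - <<'E'
from h import *
show()
p,r,o=cur(); a1=.06+np.radians(48); print(leftpull(a1))
for i in range(1,11):
    a=a1+np.radians(4.3*i); d=leftpull(a)-leftpull(a1)
    print(np.r_[r.inv().apply(d),4.3*i])
E
```

```text
time_s: 5.9
tool_pos: [0.5014, 0.07, 0.4007]
ee_rot: [0.928, -0.373, 0.0, 0.0]
wrist_force: [-3.1, -0.6, 7.9]
gripper_width: 0.0087
t 5.9 pinch [0.5014 0.0699 0.246 ] psi -43.77284932370894 z [-0.0001 -0.0009 -1.    ] F [-3.1252 -0.5799  7.8592] w 0.008748601390043003 q [-0.0168 -0.0633  1.8351 -0.0009  1.3699  0.7473]
[0.5021 0.0708 0.245 ]
[-0.0082 -0.0047 -0.      4.3   ]
[-0.0159 -0.0099 -0.      8.6   ]
[-0.0233 -0.0158 -0.     12.9   ]
[-0.0302 -0.0221 -0.     17.2   ]
[-0.0366 -0.029  -0.     21.5   ]
[-0.0425 -0.0364 -0.     25.8   ]
[-0.0478 -0.0441 -0.0001 30.1   ]
[-0.0526 -0.0522 -0.0001 34.4   ]
[-0.0567 -0.0607 -0.0001 38.7   ]
[-0.0601 -0.0694 -0.0001 43.    ]
```

```bash
python3 -m creep '[-0.0082,-0.0047,0,0,0,4.3,-0.0159,-0.0099,0,0,0,8.6,-0.0233,-0.0158,0,0,0,12.9,-0.0302,-0.0221,0,0,0,17.2,-0.0366,-0.029,0,0,0,21.5,-0.0425,-0.0364,0,0,0,25.8,-0.0478,-0.0441,0,0,0,30.1,-0.0526,-0.0522,0,0,0,34.4,-0.0567,-0.0607,0,0,0,38.7,-0.0601,-0.0694,0,0,0,43]' && python3 -m creep '[0,0,0,0,0,0,0,0,0,0,0,0,0,0,0,0,0,0,0,0,0,0,0,0,0,0,-0.025,0,0,0,0,0,-0.05,0,0,0,0,0,-0.08,0,0,0,0,0,-0.11,0,0,0,0,0,-0.12,0,0,0,0,0,-0.12,0,0,0]' 0.045
python3 - <<'E'
from h import *
show()
for c in("scene","top"):
    s=ctrl.snapshot(c); cv2.imwrite(f"pics/{c}2.png",cv2.resize(s["img"][80:280,220:480],None,fx=3,fy=3))
    for t in ["active_pull","passive_pull","bolt_knob"]: print(c,t,[(round(d["p"],2),[round(v,3) for v in d["at"]]) for d in ctrl.pinpoint(c,t)])
print(c2w([-.089,-.005,.258]), c2w([-.14,-.04,.245]),leftpull(1.65))
E
```

```text
time_s: 6.9
tool_pos: [0.5051, 0.1629, 0.4007]
ee_rot: [0.727, -0.686, -0.002, 0.0]
wrist_force: [-7.9, 4.6, 10.3]
gripper_width: 0.0092
time_s: 7.9
tool_pos: [0.5063, 0.1614, 0.5211]
ee_rot: [0.728, -0.686, 0.001, -0.001]
wrist_force: [-0.0, -0.8, -0.3]
gripper_width: 0.0449
t 7.9 pinch [0.5067 0.1614 0.3664] psi -86.59822488817828 z [ 0.0028  0.0003 -1.    ] F [-0.0172 -0.847  -0.3257] w 0.04490498461384371 q [ 0.1601 -0.0574  1.6063 -0.0001  1.5898  1.6715]
scene active_pull [(0.88, [0.502, 0.156, 0.241])]
scene passive_pull [(0.95, [0.591, -0.087, 0.246])]
scene bolt_knob [(0.56, [0.694, -0.032, 0.029]), (0.55, [0.635, -0.042, 0.257])]
top active_pull [(0.23, [0.621, 0.111, 0.13])]
top passive_pull [(0.7, [0.592, -0.089, 0.247])]
top bolt_knob [(0.64, [0.638, -0.039, 0.257])]
[ 0.6353 -0.0438  0.258 ] [ 0.5901 -0.0861  0.245 ] [0.5068 0.1627 0.245 ]
```

View pics/scene2.png

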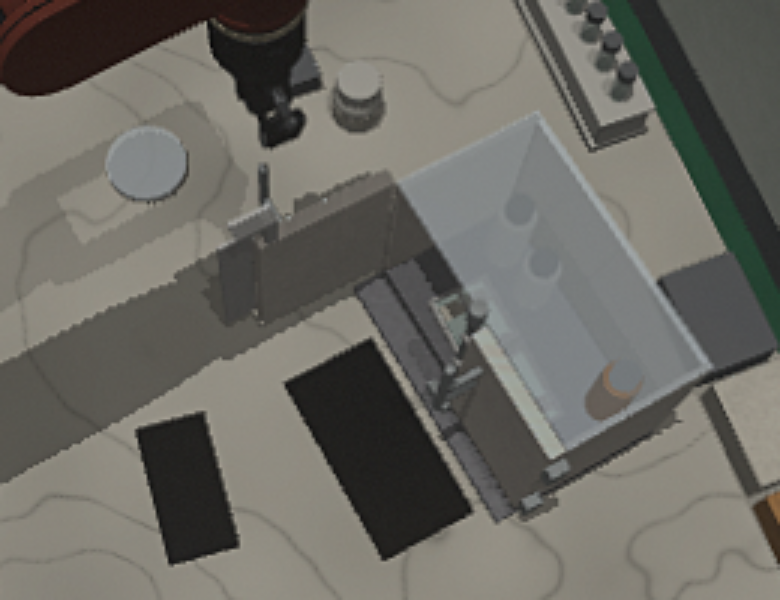

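View pics/top2.png

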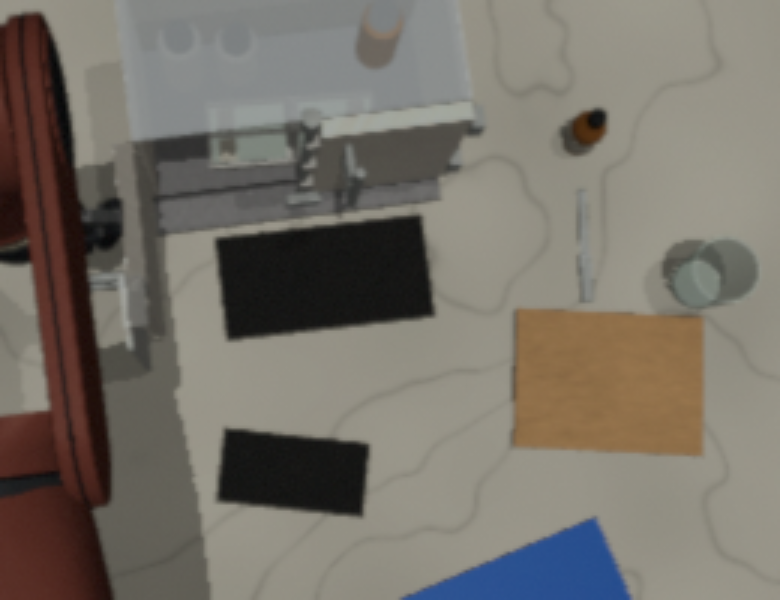

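Run:
```python
from h import *
print(row([.636,-.042,.350],orient(PSI-90)))
print(row([.636,-.042,.258],orient(PSI-90)))
```

```text
[ 0.211  -0.1175  0.0137  0.108  -0.0066 -5.2264]
[ 0.211  -0.1177  0.1057  0.108  -0.0066 -5.2264]
```

```bash
python3 -m creep '[0.035,-0.02,0,0,0,-1,0.07,-0.04,0,0,0,-2,0.105,-0.06,0,0,0,-3,0.14,-0.08,0,0,0,-4,0.175,-0.1,0,0,0,-5,0.211,-0.1175,0.014,0,0,-5.2,0.211,-0.1175,0.035,0,0,-5.2,0.211,-0.1175,0.055,0,0,-5.2,0.211,-0.1175,0.065,0,0,-5.2,0.211,-0.1175,0.065,0,0,-5.2]' 0.055
python3 - <<'E'
from h import *
show()
for c in("scene","top"):
    s=ctrl.snapshot(c); cv2.imwrite(f"pics/{c}3.png",cv2.resize(s["img"][100:260,280:460],None,fx=4,fy=4,interpolation=cv2.INTER_CUBIC))
    for t in ["bolt_knob"]: print(c,t,[(round(d["p"],2),[round(v,3) for v in d["at"]]) for d in ctrl.pinpoint(c,t)])
print(row([.636,-.042,.258],orient(PSI-90)))
E
```

```text
time_s: 9.3
tool_pos: [0.6356, -0.0418, 0.4523]
ee_rot: [0.758, -0.652, -0.002, 0.001]
wrist_force: [0.2, -0.3, 0.2]
gripper_width: 0.055
t 9.3 pinch [ 0.635  -0.0417  0.2976] psi -81.37385559262377 z [-0.0041  0.0008 -1.    ] F [ 0.1688 -0.2756  0.2191] w 0.05499175026653315 q [-0.1894  0.2247  1.4327  0.      1.4884  1.2309]
scene bolt_knob [(0.51, [0.636, -0.045, 0.254])]
top bolt_knob [(0.69, [0.696, -0.032, 0.028]), (0.66, [0.636, -0.038, 0.256])]
[ 0.0003  0.0004  0.0437 -0.1369 -0.0489  0.0026]
```

View pics/scene3.png

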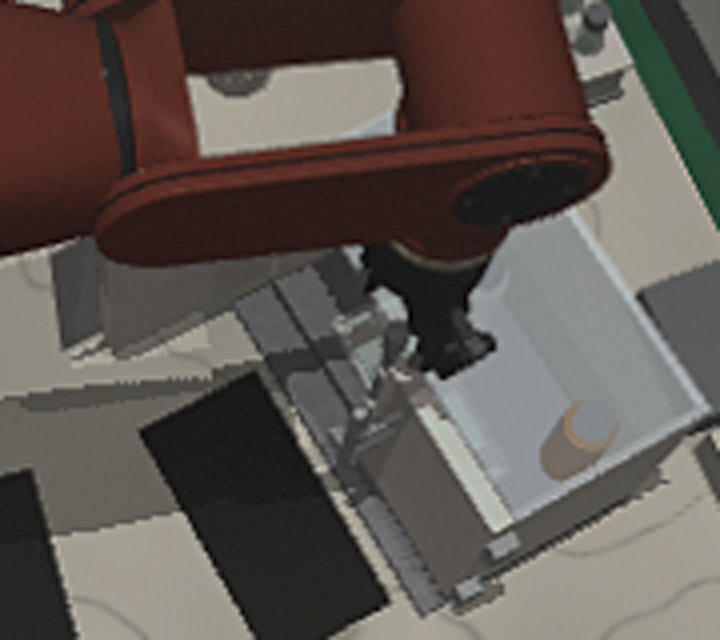

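The crop shows the fingers directly above the knob, near (400,370). I'll descend and close.

```bash
python3 -m creep '[0,0,0.01,0,0,0,0,0,0.02,0,0,0,0,0,0.03,0,0,0,0,0,0.039,0,0,0,0,0,0.039,0,0,0,0,0,0.039,0,0,0,0,0,0.039,0,0,0,0,0,0.039,0,0,0,0,0,0.039,0,0,0,0,0,0.039,0,0,0]' 0.055; python3 -m creep '[0,0,0,0,0,0,0,0,0,0,0,0,0,0,0,0,0,0,0,0,0,0,0,0,0,0,0,0,0,0,0,0,0,0,0,0,0,0,0,0,0,0,0,0,0,0,0,0,0,0,0,0,0,0,0,0,0,0,0,0]' 0 60;  python3 - <<'E'
from h import *
show()
E
```

```text
time_s: 10.5
tool_pos: [0.6361, -0.042, 0.4161]
ee_rot: [0.758, -0.652, 0.0, -0.0]
wrist_force: [-1.0, 0.5, 0.6]
gripper_width: 0.055
time_s: 11.5
tool_pos: [0.636, -0.0421, 0.4159]
ee_rot: [0.758, -0.652, 0.0, 0.0]
wrist_force: [-1.7, -2.7, 2.2]
gripper_width: 0.0159
t 11.5 pinch [ 0.6361 -0.0421  0.2612] psi -81.38435402503961 z [ 0.0003 -0.0003 -1.    ] F [-1.7272 -2.6927  2.2491] w 0.015938395032300892 q [-0.1897  0.2427  1.4791 -0.0002  1.4194  1.2308]
```

```bash
python3 -m creep '[0,0,-0.004,0,0,0,0,0,-0.008,0,0,0,0,0,-0.012,0,0,0,0,0,-0.016,0,0,0,0,0,-0.02,0,0,0,0,0,-0.024,0,0,0,0,0,-0.028,0,0,0,0,0,-0.031,0,0,0,0,0,-0.031,0,0,0,0,0,-0.031,0,0,0]';  python3 - <<'E'
from h import *
show()
E
```

```text
time_s: 12.5
tool_pos: [0.6359, -0.0421, 0.4461]
ee_rot: [0.758, -0.652, -0.0, 0.0]
wrist_force: [0.9, -3.8, -5.6]
gripper_width: 0.016
t 12.5 pinch [ 0.6358 -0.0421  0.2914] psi -81.3872522386148 z [-0.0011 -0.     -1.    ] F [ 0.8514 -3.7969 -5.6169] w 0.016049712461439245 q [-0.1897  0.227   1.4415 -0.0002  1.4741  1.2308]
```

```bash
python3 -m creep '[0,0,-0.001,0,0,0,0,0,-0.002,0,0,0,0,0,-0.003,0,0,0,0,0,-0.003,0,0,0,0,0,-0.003,0,0,0,0,0,-0.003,0,0,0,0,0,-0.003,0,0,0,0,0,-0.003,0,0,0,0,0,-0.003,0,0,0,0,0,-0.003,0,0,0]';  python3 - <<'E'
from h import *
show()
E
```

```text
time_s: 13.5
tool_pos: [0.6357, -0.0423, 0.4462]
ee_rot: [0.758, -0.652, -0.002, 0.002]
wrist_force: [2.3, -5.9, -16.9]
gripper_width: 0.0161
t 13.5 pinch [ 0.6349 -0.0422  0.2915] psi -81.38172130150465 z [-0.005   0.0002 -1.    ] F [  2.346   -5.8906 -16.8994] w 0.016088516205226448 q [-0.1899  0.2279  1.4402 -0.0008  1.4785  1.2306]
```

```bash
python3 -m creep '[0,0,0.003,0,0,0,0,0,0.003,0,0,0,0,0,0.003,0,0,0,0,0,-0.015,0,0,0,0,0,-0.04,0,0,0,0,0,-0.06,0,0,0,0.01,0.01,-0.06,0,0,-8,0.02,0.02,-0.06,0,0,-16,0.03,0.03,-0.06,0,0,-24,0.035,0.04,-0.06,0,0,-32]' 0.05;  python3 - <<'E'
from h import *
show()
print(row([.591,-.088,.348],orient(PSI)))
for c in("scene","top"):
    s=ctrl.snapshot(c); cv2.imwrite(f"pics/{c}4.png",cv2.resize(s["img"][100:260,280:460],None,fx=4,fy=4,interpolation=cv2.INTER_CUBIC))
    for t in ["bolt_knob","passive_pull"]: print(c,t,[(round(d["p"],2),[round(v,3) for v in d["at"]]) for d in ctrl.pinpoint(c,t)])
E
```

```text
time_s: 14.5
tool_pos: [0.6014, -0.0828, 0.5114]
ee_rot: [0.91, -0.415, 0.001, -0.0]
wrist_force: [0.1, 0.3, 0.3]
gripper_width: 0.0499
t 14.5 pinch [ 0.6018 -0.0829  0.3567] psi -49.043854841099595 z [ 0.0026 -0.0003 -1.    ] F [0.1483 0.3463 0.2673] w 0.049944479607559385 q [-0.2669  0.1301  1.4316  0.0005  1.5774  0.5891]
[ -0.0029   0.0112   0.0086  -0.0401  -0.1529 -57.6954]
scene bolt_knob [(0.37, [0.636, -0.042, 0.282])]
scene passive_pull [(0.85, [0.588, -0.088, 0.242])]
top bolt_knob [(0.66, [0.638, -0.037, 0.288])]
top passive_pull [(0.94, [0.591, -0.089, 0.246])]
```

View pics/scene4.png

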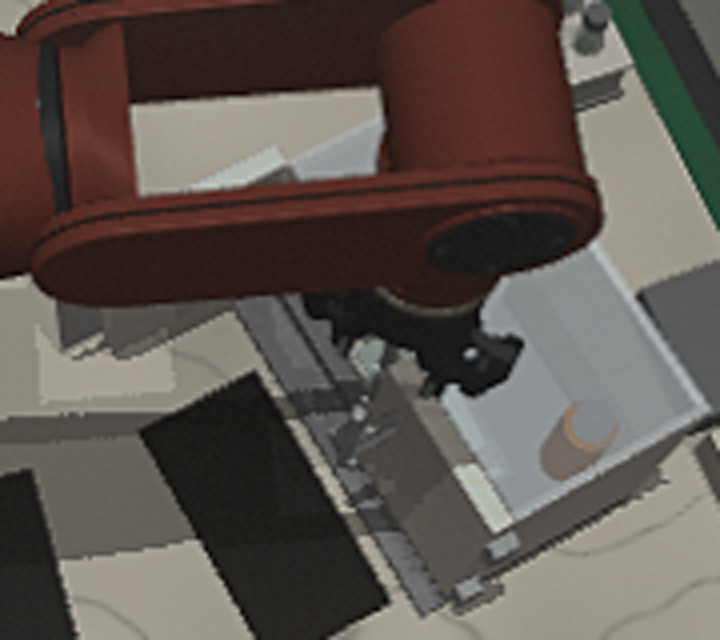

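The networks put the raised knob at z of about 0.285, so the bolt is up. Next is the right pull.

```bash
python3 -m creep '[0,0.005,0,0,0,-8,-0.002,0.011,0,0,0,-16,-0.003,0.011,0,0,0,-24,-0.003,0.011,0,0,0,-32,-0.003,0.011,0,0,0,-40,-0.003,0.011,0,0,0,-48,-0.003,0.011,0,0,0,-56,-0.003,0.011,0.008,0,0,-57.7,-0.003,0.011,0.03,0,0,-57.7,-0.003,0.011,0.05,0,0,-57.7]' 0.046;  python3 - <<'E'
from h import *
show()
print(row([.5905,-.0875,.252],orient(PSI)))
E
```

```text
time_s: 15.8
tool_pos: [0.5916, -0.0871, 0.4587]
ee_rot: [0.997, 0.071, 0.0, 0.0]
wrist_force: [-0.6, 1.2, -0.1]
gripper_width: 0.0453
t 15.8 pinch [ 0.5917 -0.0871  0.304 ] psi 8.108246457476174 z [ 0.0005  0.     -1.    ] F [-0.5933  1.2024 -0.0929] w 0.045266748121740225 q [-0.278   0.126   1.5325  0.0002  1.4826 -0.4195]
[-0.0012  0.0003  0.052   0.0031 -0.0298 -0.5434]
```

```bash
python3 -m creep '[-0.001,0,0.01,0,0,0,-0.001,0,0.02,0,0,0,-0.001,0,0.03,0,0,0,-0.001,0,0.04,0,0,0,-0.001,0,0.047,0,0,0,-0.001,0,0.05,0,0,0,-0.001,0,0.05,0,0,0,-0.001,0,0.05,0,0,0,-0.001,0,0.05,0,0,0,-0.001,0,0.05,0,0,0]' 0.046; python3 -m creep '[0,0,0,0,0,0,0,0,0,0,0,0,0,0,0,0,0,0,0,0,0,0,0,0,0,0,0,0,0,0,0,0,0,0,0,0,0,0,0,0,0,0,0,0,0,0,0,0,0,0,0,0,0,0,0,0,0,0,0,0]' 0 40;  python3 - <<'E'
from h import *
show()
p,r,o=cur(); a0=0
for i in range(1,11):
    a=a0+np.radians(4.8*i); d=rightpull(a)-rightpull(a0)
    print(np.r_[r.inv().apply(d),-4.8*i])
E
```

```text
time_s: 16.8
tool_pos: [0.5905, -0.0877, 0.4103]
ee_rot: [0.997, 0.073, 0.0, 0.0]
wrist_force: [-0.3, 1.3, -0.3]
gripper_width: 0.046
time_s: 17.8
tool_pos: [0.5905, -0.0876, 0.4099]
ee_rot: [0.997, 0.073, 0.0, 0.0]
wrist_force: [1.2, -0.1, 2.3]
gripper_width: 0.0085
t 17.8 pinch [ 0.5906 -0.0877  0.2552] psi 8.321611844586466 z [ 0.0005 -0.0002 -1.    ] F [ 1.2002 -0.1485  2.3414] w 0.008477747091785065 q [-0.2794  0.1504  1.5967 -0.0001  1.394  -0.4246]
[-0.009   0.0055 -0.     -4.8   ]
[-0.0174  0.0116 -0.     -9.6   ]
[ -0.0254   0.0185  -0.     -14.4   ]
[ -0.0327   0.026   -0.     -19.2   ]
[ -0.0394   0.0341  -0.     -24.    ]
[ -0.0453   0.0428  -0.     -28.8   ]
[ -0.0506   0.0519  -0.     -33.6   ]
[ -0.055    0.0614  -0.     -38.4   ]
[ -0.0586   0.0712  -0.     -43.2   ]
[ -0.0614   0.0813  -0.     -48.    ]
```

```bash
python3 -m creep '[-0.009,0.0055,0,0,0,-4.8,-0.0174,0.0116,0,0,0,-9.6,-0.0254,0.0185,0,0,0,-14.4,-0.0327,0.026,0,0,0,-19.2,-0.0394,0.0341,0,0,0,-24,-0.0453,0.0428,0,0,0,-28.8,-0.0506,0.0519,0,0,0,-33.6,-0.055,0.0614,0,0,0,-38.4,-0.0586,0.0712,0,0,0,-43.2,-0.0614,0.0813,0,0,0,-48]'
python3 - <<'E'
from h import *
show()
p,r,o=cur(); a0=np.radians(48); print(rightpull(a0))
for i in range(1,11):
    a=a0+np.radians(4.6*i); d=rightpull(a)-rightpull(a0)
    print(np.r_[r.inv().apply(d),-4.6*i])
E
```

```text
time_s: 18.8
tool_pos: [0.5429, -0.1772, 0.41]
ee_rot: [0.881, 0.474, 0.003, 0.002]
wrist_force: [14.6, -0.2, -4.8]
gripper_width: 0.0086
t 18.8 pinch [ 0.5439 -0.1773  0.2553] psi 56.52832632025823 z [ 0.0067 -0.0004 -1.    ] F [14.5615 -0.2002 -4.8463] w 0.008568106036222226 q [-0.4544  0.0862  1.6667  0.0026  1.3825 -1.4414]
[ 0.5411 -0.1755  0.245 ]
[-0.0086  0.0052  0.     -4.6   ]
[-0.0168  0.011   0.     -9.2   ]
[ -0.0245   0.0175   0.     -13.8   ]
[ -0.0316   0.0246   0.     -18.4   ]
[ -0.0381   0.0323   0.0001 -23.    ]
[ -0.044    0.0404   0.0001 -27.6   ]
[ -0.0493   0.049    0.0001 -32.2   ]
[ -0.0538   0.058    0.0002 -36.8   ]
[ -0.0576   0.0673   0.0002 -41.4   ]
[ -0.0606   0.0769   0.0002 -46.    ]
```

```bash
python3 -m creep '[-0.0075,0.007,0,0,0,-4.6,-0.0155,0.013,0,0,0,-9.2,-0.023,0.0195,0,0,0,-13.8,-0.030,0.0266,0,0,0,-18.4,-0.0367,0.0343,0,0,0,-23,-0.0426,0.0424,0,0,0,-27.6,-0.0479,0.051,0,0,0,-32.2,-0.0524,0.06,0,0,0,-36.8,-0.0562,0.0693,0,0,0,-41.4,-0.0592,0.0789,0,0,0,-46]'
python3 - <<'E'
from h import *
show(); print(rightpull(np.radians(94)))
E
```

```text
time_s: 19.8
tool_pos: [0.5758, -0.2685, 0.4099]
ee_rot: [0.625, 0.78, 0.003, 0.0]
wrist_force: [7.8, 8.2, 1.9]
gripper_width: 0.0086
t 19.8 pinch [ 0.5764 -0.2679  0.2552] psi 102.5868548302124 z [ 0.004   0.0036 -1.    ] F [7.7761 8.1707 1.8696] w 0.008614011400017205 q [-0.5616  0.2407  1.4929  0.0052  1.4066 -2.353 ]
[ 0.5718 -0.2685  0.245 ]
```

```bash
python3 -m creep '[0,0,0,0,0,0,0,0,0,0,0,0,0,0,0,0,0,0,0,0,-0.01,0,0,0,0,0,-0.04,0,0,0,0,0,-0.08,0,0,0,0,0,-0.12,0,0,0,0.03,-0.04,-0.14,0,0,0,0.06,-0.08,-0.14,0,0,0,0.09,-0.12,-0.14,0,0,0]' 0.046;  python3 - <<'E'
from h import *
show()
for c in("scene","top"):
    s=ctrl.snapshot(c); cv2.imwrite(f"pics/{c}5.png",cv2.resize(s["img"][80:280,220:480],None,fx=3,fy=3,interpolation=cv2.INTER_CUBIC))
    for t in ["active_pull","passive_pull","bolt_knob","tray","tray_grip"]: print(c,t,[(round(d["p"],2),[round(v,3) for v in d["at"]]) for d in ctrl.pinpoint(c,t)])
E
```

```text
time_s: 20.8
tool_pos: [0.4396, -0.2084, 0.5513]
ee_rot: [0.627, 0.779, -0.0, 0.001]
wrist_force: [-0.5, -0.2, 1.4]
gripper_width: 0.0458
t 20.8 pinch [ 0.4398 -0.2087  0.3966] psi 102.2981742123325 z [ 0.0018 -0.0014 -1.    ] F [-0.4946 -0.1576  1.3934] w 0.045820282078254684 q [-0.605  -0.172   1.6562 -0.0002  1.6551 -2.3905]
scene active_pull [(0.84, [0.502, 0.153, 0.241]), (0.24, [0.729, -0.026, 0.001])]
scene passive_pull [(0.62, [0.575, -0.27, 0.247])]
scene bolt_knob [(0.66, [0.528, -0.231, 0.286]), (0.45, [0.577, -0.273, 0.247])]
scene tray [(0.82, [0.694, -0.029, 0.029]), (0.26, [0.702, -0.331, -0.002])]
scene tray_grip [(0.91, [0.693, -0.031, 0.081]), (0.41, [0.577, -0.275, 0.245])]
top active_pull [(0.89, [0.505, 0.157, 0.243])]
top passive_pull [(0.96, [0.576, -0.274, 0.244]), (0.21, [0.595, 0.434, 0.0])]
top bolt_knob [(0.47, [0.533, -0.226, 0.288])]
top tray [(0.8, [0.695, -0.032, 0.03])]
top tray_grip [(0.88, [0.694, -0.029, 0.082]), (0.26, [0.596, 0.434, 0.0])]
```

View pics/scene5.png

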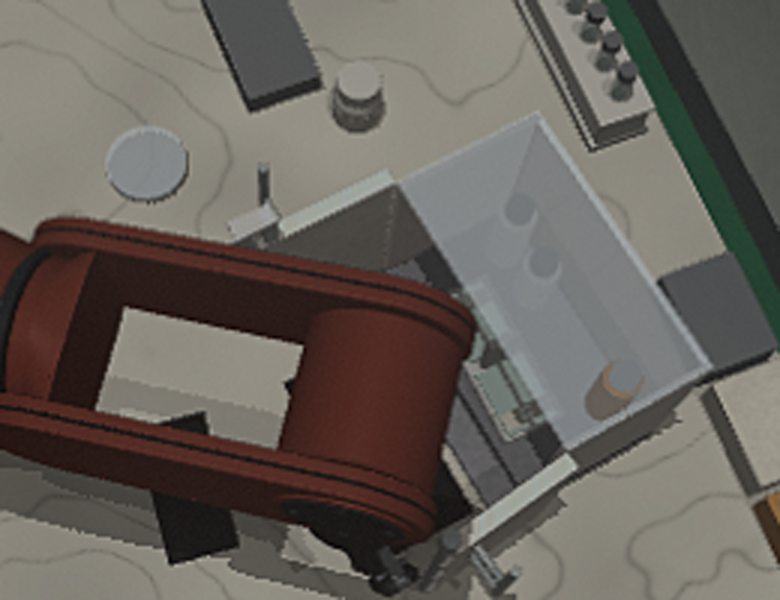

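View pics/top5.png

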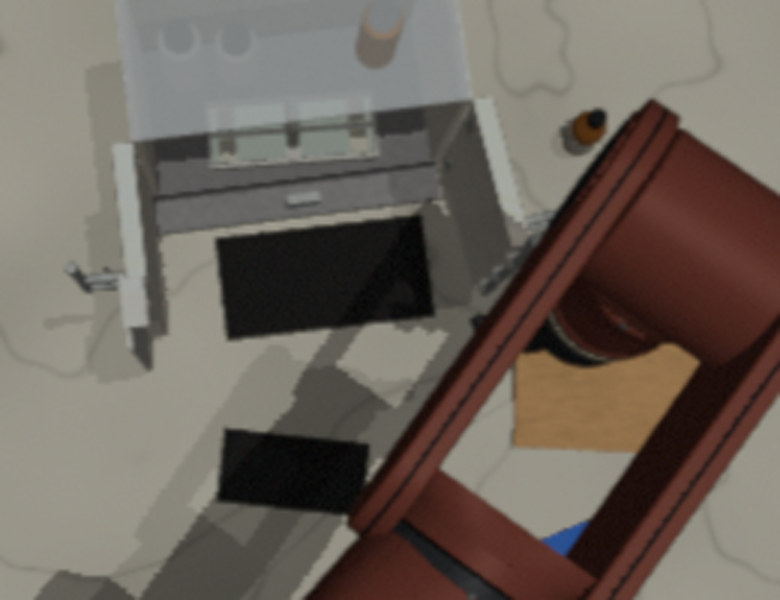

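Run:
```python
from h import *
for c,b in(("top",(280,105,360,145)),("scene",(360,160,420,235))):
    s=ctrl.snapshot(c); x0,y0,x1,y1=b
    f=9 if c=="top" else 8
    cv2.imwrite(f"pics/{c}6.png",cv2.resize(np.clip(s["img"][y0:y1,x0:x1]*1.8,0,255).astype(np.uint8),None,fx=f,fy=f,interpolation=cv2.INTER_CUBIC))
```

```text
(no output)
```

View pics/top6.png

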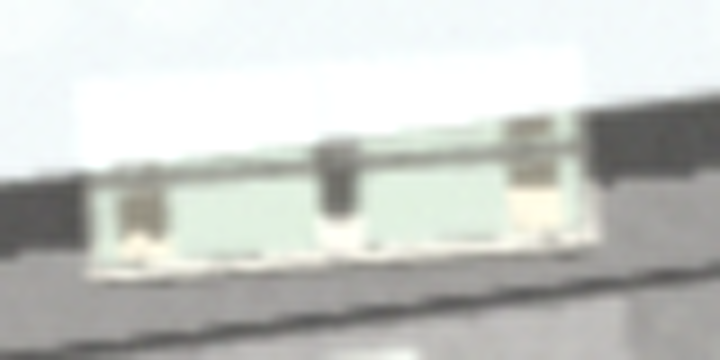

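View pics/scene6.png

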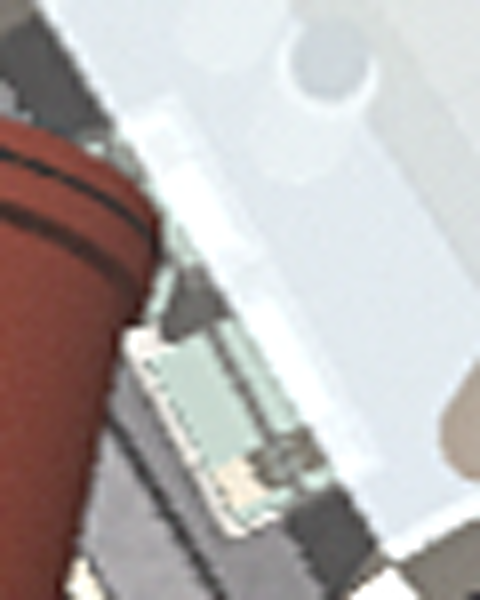

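Run:
```python
from h import *
s=ctrl.snapshot("top")
P=ray(s,[[280+90/9,105+277/9],[280+597/9,105+240/9],[280+0,105+350/9],[280+720/9,105+270/9]],.04)
print(P); d=P[0]-P[1]; print(np.hypot(*d[:2]),np.degrees(np.arctan2(-d[0],d[1]))); d=P[2]-P[3]; print(np.degrees(np.arctan2(-d[0],d[1])))
c,sn=np.cos(YAW),np.sin(YAW)
# tray via front rim mid: yaw 5-8
for y in (5.,PSI):
    ex=np.array([np.cos(np.radians(y)),np.sin(np.radians(y))]); print(y,(P[0]+P[1])[:2]/2+ex*.035)
print(ctrl.spot_in("top","tray")[:1])
# IK check candidate: pregrasp & grasp rows
psi=PSI+90-3
for X in ([.694,-.030,.30],):pass
Rt=orient(psi,-45)
ex=np.array([np.cos(YAW),np.sin(YAW),0])
zt=Rt.apply([0,0,1]); print(zt)
g=np.array([.694,-.030,.082])
pre=g-zt*0.02-ex*.17
print("pre",pre,row(pre,Rt)); print(row(pre+[0,0,.12],Rt))
```

```text
[[ 0.652   0.0509  0.04  ]
 [ 0.669  -0.1229  0.04  ]
 [ 0.6257  0.0809  0.04  ]
 [ 0.6593 -0.1653  0.04  ]]
0.1745700736699113 5.588073773441845
7.77910999253526
5.0 [ 0.6953 -0.033 ]
8.651662706475431 [ 0.6951 -0.0307]
[{'at': [0.6771, -0.0367, 0.0412], 'p': 0.77}]
[ 0.7037  0.0696 -0.7071]
pre [ 0.5119 -0.057   0.0961] [  0.1463  -0.0071   0.344  -44.9723  -2.6416   6.3154]
[  0.1463  -0.0071   0.224  -44.9723  -2.6416   6.3154]
```

Both doors are open, the tab is at scene crop (490,350), and the tray yaw is about 5.6–6°. I'll tilt and go to the pre-grasp in front of the opening.

```bash
python3 -m creep '[0.02,0,0.02,-5,-0.3,0.7,0.04,0,0.04,-10,-0.6,1.4,0.06,-0.002,0.06,-15,-0.9,2.1,0.08,-0.003,0.09,-20,-1.2,2.8,0.1,-0.004,0.12,-25,-1.5,3.5,0.12,-0.005,0.15,-30,-1.8,4.2,0.14,-0.006,0.18,-35,-2.1,4.9,0.146,-0.007,0.2,-40,-2.4,5.6,0.146,-0.007,0.224,-45,-2.6,6.3,0.146,-0.007,0.224,-45,-2.6,6.3]' 0.046;  python3 - <<'E'
from h import *
show()
Rt=orient(95.8,-45); ex=np.array([np.cos(np.radians(7)),np.sin(np.radians(7)),0])
g=np.array([.694,-.0305,.081])
print(row(g-ex*.17+[0,0,.01],Rt)); print(row(g-ex*.06,Rt)); print(row(g,Rt))
E
```

```text
time_s: 22.6
tool_pos: [0.4012, -0.0669, 0.3215]
ee_rot: [0.621, 0.685, 0.284, 0.254]
wrist_force: [-1.0, 1.1, -0.4]
gripper_width: 0.0459
t 22.6 pinch [ 0.5096 -0.0556  0.2116] psi 95.67255160766703 z [ 0.7004  0.0729 -0.71  ] F [-0.9977  1.0641 -0.3953] w 0.04589695163052555 q [-0.5315 -0.5401  2.4441  0.7106  0.6952 -2.6303]
[ 0.0025 -0.0742  0.097  -0.2354 -0.1005 -0.28  ]
[ 0.005  -0.0032  0.1815 -0.2354 -0.1005 -0.28  ]
[ 0.0064  0.0394  0.2238 -0.2354 -0.1005 -0.28  ]
```

The joint values are close to limits (q6 = -2.63), so I'll fit a kinematic model from logged poses before going on.

```bash
cat > kin.py <<'E'
from h import *
D=[([-1.2951,.2204,1.5265,-0.,1.3947,-.1261],[.2444,-.5752,.25],-66.981,[0,.0001,-1]),
([-.4769,-.1138,1.6974,-.0001,1.5569,-.5626],[.4808,-.16,.3454],4.912,[.0009,-.0005,-1]),
([-.1471,.0945,1.6752,-.0002,1.3701,-.2242],[.5713,-.0053,.2461],4.4186,[.0017,-.0005,-1]),
([-.0168,-.0633,1.8351,-.0009,1.3699,.7473],[.5014,.0699,.246],-43.7728,[-.0001,-.0009,-1]),
([.1601,-.0574,1.6063,-.0001,1.5898,1.6715],[.5067,.1614,.3664],-86.598,[.0028,.0003,-1]),
([-.1897,.2427,1.4791,-.0002,1.4194,1.2308],[.6361,-.0421,.2612],-81.384,[.0003,-.0003,-1]),
([-.2794,.1504,1.5967,-.0001,1.394,-.4246],[.5906,-.0877,.2552],8.3216,[.0005,-.0002,-1]),
([-.605,-.172,1.6562,-.0002,1.6551,-2.3905],[.4398,-.2087,.3966],102.298,[.0018,-.0014,-1]),
([-.5315,-.5401,2.4441,.7106,.6952,-2.6303],[.5096,-.0556,.2116],95.6726,[.7004,.0729,-.71])]
Rz=lambda a:R.from_euler('z',a).as_matrix(); Ry=lambda a:R.from_euler('y',a).as_matrix()
def fkR(q): return Rz(q[0])@Ry(q[1])@Ry(q[2])@Rz(q[3])@Ry(q[4])@Rz(q[5])@Rz(np.pi)
def A(q):
    M1=Rz(q[0]);M2=M1@Ry(q[1]);M3=M2@Ry(q[2]);M4=M3@Rz(q[3]);M5=M4@Ry(q[4])
    return np.hstack([M1,M2,M3,M4,M5])
def fit():
    Am=np.vstack([A(q) for q,*_ in D]); b=[]
    for q,p,psi,z in D: b+=list(np.array(p)-ctrl.pinch_z*np.array(z)/np.linalg.norm(z))
    X=np.linalg.lstsq(Am,np.array(b),rcond=1e-6)[0]; return X,Am@X-b
X,res=fit()
def ik(pinch,Rt,q0):
    from scipy.optimize import least_squares
    t=np.array(pinch)-Rt.apply([0,0,ctrl.pinch_z])
    f=lambda q: np.r_[(A(q)@X-t)*5,(R.from_matrix(fkR(q)).inv()*Rt).as_rotvec()]
    s=least_squares(f,q0); return s.x,s.cost
LO=np.array([-2.98,-.91,.09,-1.24,.2,-2.68]);HI=np.array([2.98,2.08,2.57,4.39,2.65,2.68])
E
python3 - <<'E'
from kin import *
print(np.abs(res).max(),X)
p,r,o=cur(); print(np.degrees((R.from_matrix(fkR(o["q"])).inv()*r).as_rotvec()))
print(o["q"])
for fl in (0,180):
  for tilt in (-40,-43,-45,-50):
    q0=o["q"].copy(); 
    if fl: q0[5]+=np.pi
    for n,g,psi in (("grasp",[.694,-.0305,.081],95.8),("lift out",[.63,-.05,.10],96),("mid",[.548,-.07,.12],97),("place",[.548,-.07,.055],97.8)):
        q,c=ik(g,orient(psi+fl,tilt),q0); print(fl,tilt,n,q,"%.1e"%c,"OK" if ((q>LO)&(q<HI)).all() else "OUT")
E
```

```text
7.583836664605548e-05 [ 0.0095  0.0235  0.3047  0.0001  0.0235  0.4116  0.0525  0.0235  0.2738
 -0.0001  0.004   0.2738  0.0095  0.004   0.1541]
[-0.  0.  0.]
[-0.5315 -0.5401  2.4441  0.7106  0.6952 -2.6303]
0 -40 grasp [-0.2676  0.2357  2.0254  0.8375  0.3172 -2.6706] 1.4e-22 OK
0 -40 lift out [-0.3512  0.0656  2.1757  0.8642  0.3813 -2.7573] 4.1e-29 OUT
0 -40 mid [-0.4897 -0.1728  2.3538  0.847   0.5152 -2.8417] 4.8e-25 OUT
0 -40 place [-0.4948  0.0067  2.3669  1.1743  0.4237 -3.2212] 1.1e-27 OUT
0 -43 grasp [-0.276   0.2339  2.0615  1.1018  0.2855 -2.9378] 2.4e-30 OUT
0 -43 lift out [-0.3632  0.0628  2.2108  1.0794  0.3564 -2.9767] 1.3e-23 OUT
0 -43 mid [-0.5095 -0.1789  2.388   0.9986  0.4995 -2.9999] 6.8e-21 OUT
0 -43 place [-0.5125  0.0139  2.3959  1.3689  0.4341 -3.4259] 3.3e-21 OUT
0 -45 grasp [-0.2803  0.2354  2.0843  1.3069  0.2762 -3.1442] 1.0e-20 OUT
0 -45 lift out [-0.3703  0.0637  2.233   1.239   0.3491 -3.1389] 2.0e-19 OUT
0 -45 mid [-0.5223 -0.1799  2.4097  1.1063  0.4951 -3.1123] 3.0e-31 OUT
0 -45 place [-0.5238  0.0223  2.4132  1.4931  0.4498 -3.5572] 9.1e-18 OUT
0
[... 799 characters left out ...]
752  1.2982] 1.6e-30 OK
180 -43 place [-0.1589  0.8123  1.2655 -0.2045  1.7878  1.3074] 6.4e-28 OK
180 -45 grasp [-0.0964  1.1829  0.5993 -0.1644  2.1288  1.3425] 2.9e-27 OK
180 -45 lift out [-0.1256  0.9694  0.9259 -0.1795  2.012   1.3291] 1.6e-20 OK
180 -45 mid [-0.1601  0.7531  1.2385 -0.2103  1.9082  1.298 ] 5.9e-31 OK
180 -45 place [-0.1561  0.8385  1.2388 -0.2119  1.8226  1.3077] 2.0e-28 OK
180 -50 grasp [-0.0928  1.2759  0.4762 -0.1901  2.2439  1.3257] 1.7e-22 OK
180 -50 lift out [-0.1211  1.0402  0.8464 -0.2007  2.106   1.3208] 1.1e-18 OK
180 -50 mid [-0.1539  0.8166  1.1786 -0.2306  1.9899  1.2954] 1.6e-30 OK
180 -50 place [-0.1496  0.9037  1.173  -0.2309  1.9086  1.3064] 1.2e-28 OK
```

Run:
```python
from kin import *
p,r,o=cur(); print(o["q"])
for tilt in (40,43,45,50):
    q0=o["q"].copy(); q0[5]+=np.pi
    for n,g,psi in (("pre",[.52,-.0515,.2],95.8-180),("prelow",[.52,-.0515,.09],95.8-180),("grasp",[.694,-.0305,.081],95.8-180),("lift out",[.63,-.05,.10],96-180),("mid",[.548,-.07,.12],97-180),("place",[.548,-.07,.055],97.8-180)):
        q,c=ik(g,orient(psi,tilt),q0); q0=q if c<1e-6 else q0;print(tilt,n,q,"%.1e"%c,"OK" if ((q>LO)&(q<HI)).all() else "OUT")
```

```text
[-0.5315 -0.5401  2.4441  0.7106  0.6952 -2.6303]
40 pre [-0.4668 -0.448   2.3741  0.5783  0.6849  0.648 ] 2.8e-19 OK
40 prelow [-0.4695 -0.1946  2.4468  0.9389  0.4449  0.2243] 3.0e-18 OK
40 grasp [-0.2676  0.2357  2.0254  0.8375  0.3172  0.471 ] 9.8e-20 OK
40 lift out [-0.3512  0.0656  2.1757  0.8642  0.3813  0.3843] 9.5e-27 OK
40 mid [-0.4897 -0.1728  2.3538  0.847   0.5152  0.2999] 2.4e-24 OK
40 place [-0.4948  0.0067  2.3669  1.1743  0.4237 -0.0797] 7.2e-22 OK
43 pre [-0.4886 -0.4723  2.4127  0.6716  0.6555  0.5533] 7.8e-22 OK
43 prelow [-0.4893 -0.1971  2.4806  1.122   0.4351  0.0324] 3.5e-31 OK
43 grasp [-0.276   0.2339  2.0615  1.1018  0.2855  0.2038] 2.0e-31 OK
43 lift out [-0.3632  0.0628  2.2108  1.0794  0.3564  0.1648] 9.1e-26 OK
43 mid [-0.5095 -0.1789  2.388   0.9986  0.4995  0.1416] 4.8e-24 OK
43 place [-0.5125  0.0139  2.3959  1.3689  0.4341 -0.2843] 1.3e-21 OK
45 pre [-0.5032 -0.4866  2.4381  0.7397  0.6386  0.4842] 1.4e-22 OK
45 prelow [-0.5019 -0.195   2.5017  1.2502  0.4363 -0.102 ] 2.6e-29 OK
45 grasp [-0.2803  0.2354  2.0843  1.3069  0.2762 -0.0026] 1.6e-31 OK
45 lift out [-0.3703  0.0637  2.233   1.239   0.3491  0.0027] 6.9e-26 OK
45 mid [-0.5223 -0.1799  2.4097  1.1063  0.4951  0.0293] 4.1e-24 OK
45 place [-0.5238  0.0223  2.4132  1.4931  0.4498 -0.4156] 2.8e-22 OK
50 pre [-0.5394 -0.5146  2.4995  0.9302  0.6078  0.2903] 2.4e-28 OK
50 prelow [-0.5304 -0.1747  2.5477  1.5657  0.4694 -0.4339] 1.1e-24 OK
50 grasp [-0.2863  0.2485  2.1329  1.8113  0.3027 -0.5081] 5.1e-21 OK
50 lift out [-0.3843  0.0766  2.2817  1.642   0.3691 -0.4059] 6.2e-27 OK
50 mid [-0.552  -0.1703  2.4588  1.3835  0.5083 -0.2608] 1.8e-23 OK
50 place [-0.5505  0.0559  2.449   1.7624  0.5175 -0.7046] 2.4e-29 OK
```

Turning the gripper half a turn gives comfortable joint values, so I'll do that here in free space.

```bash
python3 -m creep '[0,0,0,0,0,8.5,0,0,0,0,0,17,0,0,0,0,0,25.5,0,0,0,0,0,34,0,0,0,0,0,42.5,0,0,0,0,0,51,0,0,0,0,0,59.5,0,0,0,0,0,68,0,0,0,0,0,76.5,0,0,0,0,0,85]' && python3 -m creep '[0,0,0,0,0,8.5,0,0,0,0,0,17,0,0,0,0,0,25.5,0,0,0,0,0,34,0,0,0,0,0,42.5,0,0,0,0,0,51,0,0,0,0,0,59.5,0,0,0,0,0,68,0,0,0,0,0,76.5,0,0,0,0,0,85]';  python3 - <<'E'
from h import *
show()
Rt=orient(95.8-180,45); ex=np.array([np.cos(np.radians(7)),np.sin(np.radians(7)),0])
g=np.array([.694,-.0305,.081])
print(row(g-ex*.17+[0,0,.01],Rt)); print(row(g-ex*.06,Rt)); print(row(g,Rt))
E
```

```text
time_s: 23.6
tool_pos: [0.4037, -0.0684, 0.3276]
ee_rot: [0.92, 0.084, 0.383, -0.003]
wrist_force: [0.1, 1.3, 0.4]
gripper_width: 0.0461
time_s: 24.6
tool_pos: [0.4037, -0.0685, 0.3276]
ee_rot: [0.735, -0.56, 0.28, -0.261]
wrist_force: [-0.8, 0.2, -0.2]
gripper_width: 0.0459
t 24.6 pinch [ 0.5126 -0.0577  0.2182] psi -77.44323996643843 z [ 0.7037  0.0695 -0.7071] F [-0.7704  0.2293 -0.196 ] w 0.04592094799399658 q [-0.5311 -0.541   2.4334  0.7042  0.6986  0.3487]
[-0.0185  0.0786  0.0993  0.0065 -0.1101  9.6192]
[-0.0091  0.0085  0.1842  0.0065 -0.1101  9.6192]
[-0.0033 -0.0335  0.2266  0.0065 -0.1101  9.6192]
```

```bash
python3 -m creep '[-0.002,0.008,0.01,0,0,2,-0.004,0.016,0.02,0,0,4,-0.007,0.027,0.035,0,0,6,-0.01,0.039,0.05,0,0,8,-0.012,0.05,0.063,0,0,9.6,-0.014,0.06,0.075,0,0,9.6,-0.0165,0.069,0.087,0,0,9.6,-0.0185,0.0786,0.0993,0,0,9.6,-0.0185,0.0786,0.0993,0,0,9.6,-0.0185,0.0786,0.0993,0,0,9.6]' ;  python3 - <<'E'
from h import *
show()
Rt=orient(95.8-180,45); ex=np.array([np.cos(np.radians(7)),np.sin(np.radians(7)),0])
g=np.array([.694,-.0305,.081])
print(row(g-ex*.03,Rt)); print(row(g,Rt))
E
```

```text
time_s: 25.6
tool_pos: [0.4168, -0.0623, 0.1995]
ee_rot: [0.687, -0.617, 0.258, -0.284]
wrist_force: [-0.3, 0.3, 0.3]
gripper_width: 0.0459
t 25.6 pinch [ 0.5258 -0.0513  0.0902] psi -83.97090088086651 z [ 0.7043  0.0715 -0.7063] F [-0.3452  0.2594  0.3409] w 0.04594092655926636 q [-0.4925 -0.1742  2.4732  1.2388  0.4322 -0.0877]
[-0.0025 -0.0922  0.1052 -0.0681 -0.0051  0.3293]
[-0.003  -0.1134  0.1265 -0.0681 -0.0051  0.3293]
```

```bash
python3 -m creep '[0,-0.012,0.013,0,0,0,0,-0.024,0.027,0,0,0,-0.001,-0.036,0.04,0,0,0,-0.001,-0.048,0.054,0,0,0,-0.002,-0.06,0.068,0,0,0.3,-0.002,-0.07,0.08,0,0,0.3,-0.0025,-0.08,0.09,0,0,0.3,-0.0025,-0.087,0.099,0,0,0.3,-0.0025,-0.092,0.105,0,0,0.3,-0.0025,-0.092,0.105,0,0,0.3]' ;  python3 - <<'E'
from h import *
show()
Rt=orient(95.8-180,45)
g=np.array([.694,-.0305,.081])
print(row(g,Rt))
for c in("scene","top"):
    s=ctrl.snapshot(c); x0,y0,x1,y1=dict(scene=(340,140,460,240),top=(270,70,390,170))[c]
    im=cv2.resize(np.clip(s["img"][y0:y1,x0:x1]*1.5,0,255).astype(np.uint8),None,fx=6,fy=6,interpolation=cv2.INTER_CUBIC)
    p,r,o=cur()
    cv2.imwrite(f"pics/{c}7.png",im)
    for t in ["tray","tray_grip"]: print(c,t,[(round(d["p"],2),[round(v,3) for v in d["at"]]) for d in ctrl.pinpoint(c,t)])
E
```

```text
time_s: 26.6
tool_pos: [0.5552, -0.0452, 0.1903]
ee_rot: [0.685, -0.619, 0.258, -0.284]
wrist_force: [0.0, 0.3, -0.3]
gripper_width: 0.0459
t 26.6 pinch [ 0.6643 -0.0343  0.0812] psi -84.21763486349958 z [ 0.7053  0.0704 -0.7054] F [ 0.0402  0.2956 -0.3079] w 0.045920963106349466 q [-0.3045  0.1819  2.1409  1.3248  0.2914 -0.0385]
[-0.0006 -0.0213  0.0213 -0.1366 -0.0711  0.0463]
scene tray [(0.57, [0.692, -0.032, 0.027]), (0.23, [0.572, -0.27, 0.244])]
scene tray_grip [(0.65, [0.693, -0.032, 0.076])]
top tray [(0.83, [0.698, -0.032, 0.03])]
top tray_grip [(0.81, [0.695, -0.031, 0.079])]
```

View pics/scene7.png

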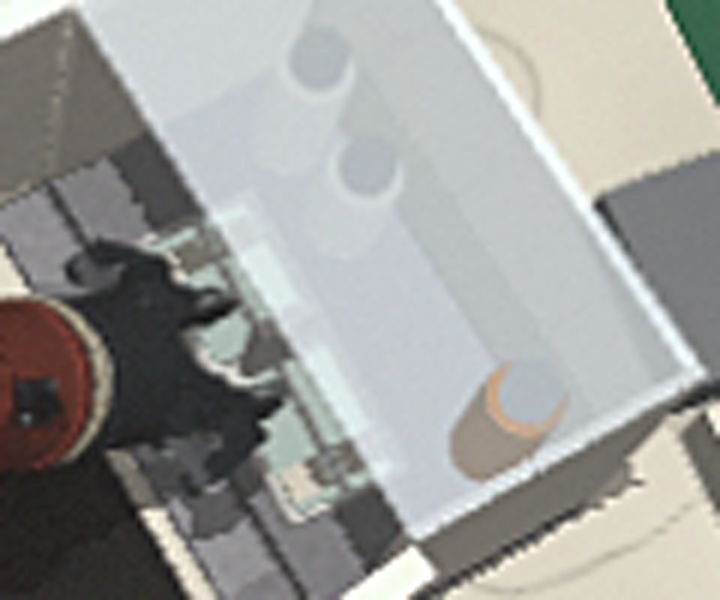

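View pics/top7.png

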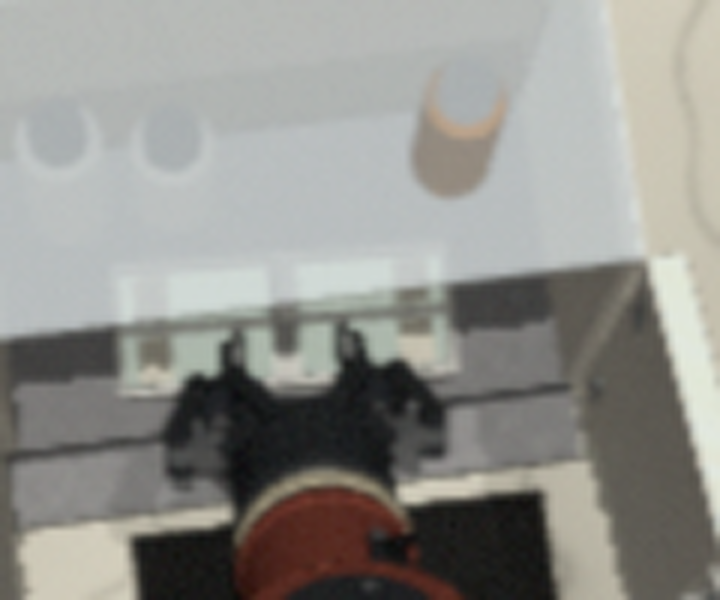

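In the top crop the tab at (285,330) lies between the fingers at x = 232 and 350. I'll advance and close.

```bash
python3 -m creep '[0,-0.005,0.005,0,0,0,0,-0.01,0.01,0,0,0,-0.0006,-0.016,0.016,0,0,0,-0.0006,-0.0213,0.0213,0,0,0,-0.0006,-0.0215,0.0215,0,0,0,-0.0006,-0.0215,0.0215,0,0,0,-0.0006,-0.0215,0.0215,0,0,0,-0.0006,-0.0215,0.0215,0,0,0,-0.0006,-0.0215,0.0215,0,0,0,-0.0006,-0.0215,0.0215,0,0,0]' ; python3 -m creep '[0,0,0,0,0,0,0,0,0,0,0,0,0,0,0,0,0,0,0,0,0,0,0,0,0,0,0,0,0,0,0,0,0,0,0,0,0,0,0,0,0,0,0,0,0,0,0,0,0,0,0,0,0,0,0,0,0,0,0,0]' 0 60
python3 - <<'E'
from h import *
show()
E
```

```text
time_s: 27.9
tool_pos: [0.5843, -0.0416, 0.1895]
ee_rot: [0.685, -0.619, 0.257, -0.284]
wrist_force: [-1.0, -0.5, 0.5]
gripper_width: 0.0462
time_s: 28.9
tool_pos: [0.5844, -0.0415, 0.1895]
ee_rot: [0.685, -0.619, 0.257, -0.284]
wrist_force: [-3.1, -0.8, 2.5]
gripper_width: 0.0091
t 28.9 pinch [ 0.6934 -0.0307  0.0803] psi -84.25024375645869 z [ 0.7044  0.0701 -0.7063] F [-3.0665 -0.824   2.4972] w 0.009083452096221543 q [-0.278   0.2416  2.0688  1.2791  0.2757  0.028 ]
```

```bash
python3 -m creep '[0,-0.001,-0.001,0,0,0,0,-0.002,-0.002,0,0,0,0,-0.003,-0.003,0,0,0,0,-0.0045,-0.0045,0,0,0,0,-0.006,-0.006,0,0,0,0,-0.0075,-0.0075,0,0,0,0,-0.009,-0.009,0,0,0,0,-0.01,-0.01,0,0,0,0,-0.01,-0.01,0,0,0,0,-0.01,-0.01,0,0,0]'
python3 - <<'E'
from h import *
show()
p,r,o=cur()
Rt=R.from_euler('z',2.05,degrees=True)*r
P=p+r.apply([0,0,ctrl.pinch_z])
print(row([.548,-.0695,P[2]],Rt)); print(o["moment"])
for c in("scene","top"):
    s=ctrl.snapshot(c); x0,y0,x1,y1=dict(scene=(340,140,460,240),top=(270,70,390,170))[c]
    im=cv2.resize(np.clip(s["img"][y0:y1,x0:x1]*1.5,0,255).astype(np.uint8),None,fx=6,fy=6,interpolation=cv2.INTER_CUBIC)
    cv2.imwrite(f"pics/{c}8.png",im)
E
```

```text
time_s: 29.9
tool_pos: [0.5844, -0.0415, 0.2036]
ee_rot: [0.685, -0.619, 0.257, -0.284]
wrist_force: [0.5, -0.2, -2.4]
gripper_width: 0.0093
t 29.9 pinch [ 0.6933 -0.0307  0.0943] psi -84.24826523992746 z [ 0.7043  0.0702 -0.7064] F [ 0.4573 -0.1557 -2.372 ] w 0.009252024170296875 q [-0.278   0.2113  2.069   1.1804  0.2859  0.1307]
[ 0.028   0.1049 -0.105   0.0022 -1.451  -1.4482]
[-0.0576  0.6352 -0.0036]
```

View pics/top8.png

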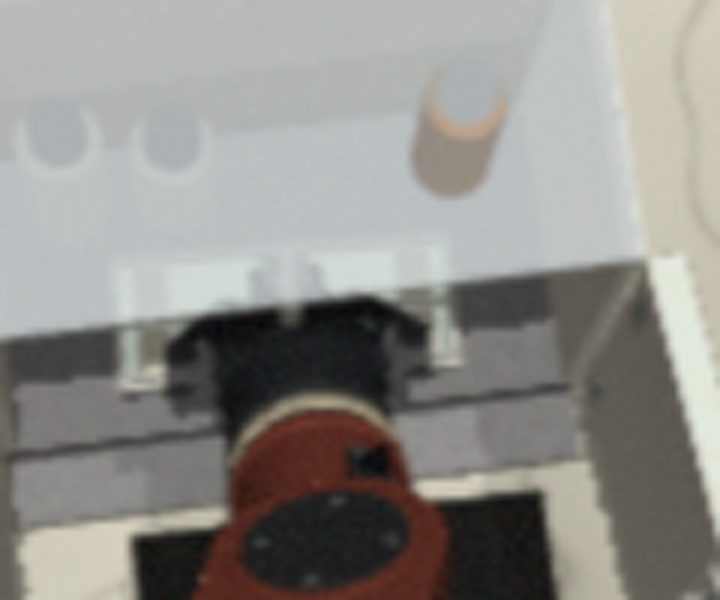

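The tray is lifted (weight about 2.4 N). I'll draw it out level to over the mat.

```bash
python3 -m creep '[0.002,0.008,-0.008,0,0,0,0.004,0.018,-0.018,0,0,0,0.007,0.03,-0.03,0,0,0,0.011,0.043,-0.043,0,-0.3,-0.3,0.015,0.057,-0.057,0,-0.6,-0.6,0.019,0.071,-0.071,0,-0.9,-0.9,0.022,0.084,-0.084,0,-1.2,-1.2,0.025,0.095,-0.095,0,-1.45,-1.45,0.028,0.105,-0.105,0,-1.45,-1.45,0.028,0.105,-0.105,0,-1.45,-1.45]'
python3 - <<'E'
from h import *
show()
for c in("scene","top"):
    s=ctrl.snapshot(c); x0,y0,x1,y1=dict(scene=(280,140,400,280),top=(260,100,390,210))[c]
    f=5 if c=="scene" else 6
    im=cv2.resize(np.clip(s["img"][y0:y1,x0:x1]*1.6,0,255).astype(np.uint8),None,fx=f,fy=f,interpolation=cv2.INTER_CUBIC)
    cv2.imwrite(f"pics/{c}9.png",im)
    for t in ["tray","tray_grip"]: print(c,t,[(round(d["p"],2),[round(v,3) for v in d["at"]]) for d in ctrl.pinpoint(c,t)])
E
```

```text
time_s: 31.0
tool_pos: [0.4376, -0.0843, 0.2028]
ee_rot: [0.696, -0.608, 0.252, -0.288]
wrist_force: [0.5, 0.7, -2.5]
gripper_width: 0.0092
t 31.0 pinch [ 0.546  -0.0697  0.0934] psi -82.2785054893476 z [ 0.7008  0.0944 -0.7071] F [ 0.5171  0.7484 -2.5348] w 0.009184514719287218 q [-0.5302 -0.1033  2.4039  1.2275  0.4811 -0.1235]
scene tray [(0.89, [0.547, -0.072, 0.043]), (0.52, [0.503, 0.156, 0.241]), (0.33, [0.531, -0.23, 0.285])]
scene tray_grip [(0.58, [0.546, -0.072, 0.091])]
top tray [(0.84, [0.552, -0.072, 0.044])]
top tray_grip [(0.92, [0.549, -0.07, 0.096]), (0.38, [0.596, 0.436, -0.001])]
```

View pics/top9.png

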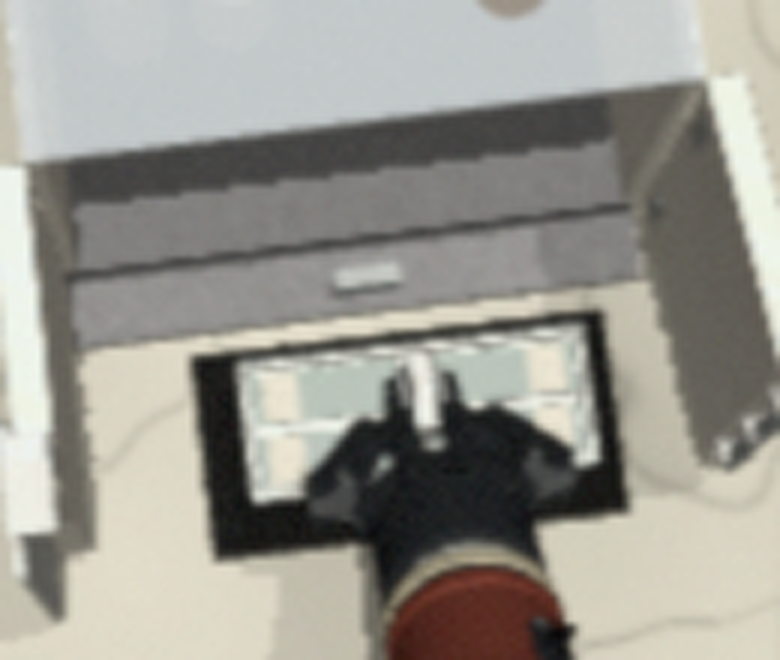

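View pics/scene9.png

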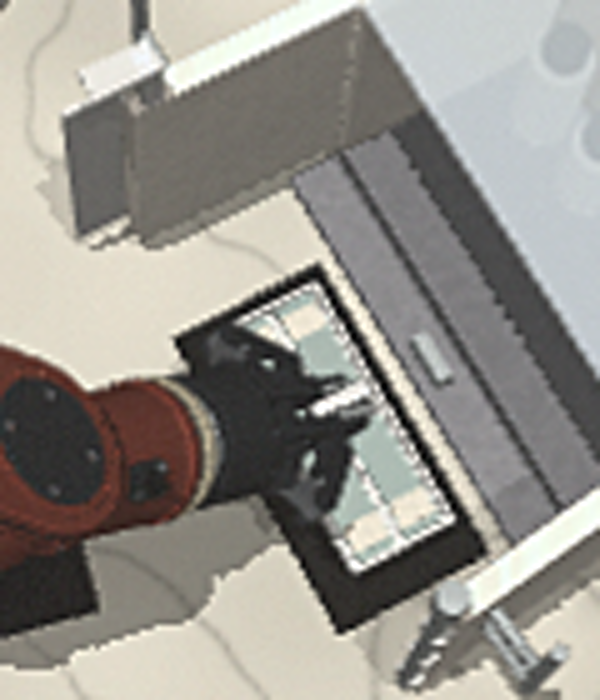

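Run:
```python
from h import *
s=ctrl.snapshot("top")
C=np.array([[240,365],[582,322],[603,465],[257,505]])/6+[260,100]
P=ray(s,C,.055)[:,:2]
M=np.array([[193,357],[603,312],[629,509],[218,558]])/6+[260,100]
Q=ray(s,M,.004)[:,:2]
for n,P in(("tray",P),("mat",Q)):
    print(n,P,P.mean(0)); 
    for a,b in((0,1),(3,2)): d=P[a]-P[b]; print(np.linalg.norm(d),np.degrees(np.arctan2(-d[0],d[1])))
    for a,b in((1,2),(0,3)): d=P[a]-P[b]; print(np.linalg.norm(d),np.degrees(np.arctan2(d[1],d[0])))
s2=ctrl.snapshot("scene")
C=np.array([[318,282],[457,520],[357,575]])/5+[280,140]; print(ray(s2,C,.055)); 
M=np.array([[320,264],[486,548],[343,634],[176,340]])/5+[280,140]; print(ray(s2,M,.004),ray(s2,M,.004).mean(0))
```

```text
tray [[ 0.5711  0.0181]
 [ 0.597  -0.1545]
 [ 0.524  -0.1655]
 [ 0.5     0.008 ]] [ 0.548  -0.0735]
0.17449250855720272 8.539902660041156
0.17510363648618482 7.864091414571439
0.07386879596504665 8.554065740553686
0.07180581922978628 8.076551469112584
mat [[ 0.5851  0.0437]
 [ 0.6139 -0.1718]
 [ 0.5093 -0.1858]
 [ 0.4791  0.0281]] [ 0.5468 -0.0715]
0.2173509375061908 7.631227187390301
0.21605244780840294 8.038135706383112
0.10557125572474708 7.666877612561798
0.10711436062342361 8.36386427295984
[[ 0.5735  0.0179  0.055 ]
 [ 0.5965 -0.1539  0.055 ]
 [ 0.5269 -0.1639  0.055 ]]
[[ 0.5886  0.0442  0.004 ]
 [ 0.6168 -0.1684  0.004 ]
 [ 0.5124 -0.1872  0.004 ]
 [ 0.4824  0.0285  0.004 ]] [ 0.55   -0.0707  0.004 ]
```

The tray sits square over the mat, within about 2 mm and 0.5°. I'll lower it.

```bash
python3 -m creep '[0,0.003,0.003,0,0,0,0,0.007,0.007,0,0,0,0,0.011,0.011,0,0,0,0,0.015,0.015,0,0,0,0,0.019,0.019,0,0,0,0,0.022,0.022,0,0,0,0,0.0245,0.0245,0,0,0,0,0.026,0.026,0,0,0,0,0.027,0.027,0,0,0,0,0.027,0.027,0,0,0]'
python3 - <<'E'
from h import *
show()
E
```

```text
time_s: 32.4
tool_pos: [0.4395, -0.0843, 0.1652]
ee_rot: [0.696, -0.607, 0.252, -0.288]
wrist_force: [0.6, 0.5, -3.5]
gripper_width: 0.0095
t 32.4 pinch [ 0.5479 -0.0695  0.0559] psi -82.19971850406696 z [ 0.7011  0.0953 -0.7066] F [ 0.6315  0.5008 -3.5002] w 0.009511048088910299 q [-0.5277  0.0188  2.3958  1.4498  0.4541 -0.3711]
```

```bash
python3 -m creep '[0,0.0004,0.0004,0,0,0,0,0.0008,0.0008,0,0,0,0,0.0012,0.0012,0,0,0,0,0.0012,0.0012,0,0,0,0,0.0012,0.0012,0,0,0,0,0.0012,0.0012,0,0,0,0,0.0012,0.0012,0,0,0,0,0.0012,0.0012,0,0,0,0,0.0012,0.0012,0,0,0,0,0.0012,0.0012,0,0,0]'
python3 - <<'E'
from h import *
show()
E
```

```text
time_s: 33.4
tool_pos: [0.4395, -0.0843, 0.1636]
ee_rot: [0.696, -0.607, 0.252, -0.288]
wrist_force: [-0.1, 0.0, -2.6]
gripper_width: 0.0096
t 33.4 pinch [ 0.548  -0.0696  0.0543] psi -82.19909540583812 z [ 0.7013  0.0953 -0.7065] F [-0.0588  0.0306 -2.5657] w 0.009611523182169327 q [-0.5277  0.0239  2.3954  1.46    0.4536 -0.3824]
```

```bash
python3 -m creep '[0,0.0004,0.0004,0,0,0,0,0.0007,0.0007,0,0,0,0,0.001,0.001,0,0,0,0,0.001,0.001,0,0,0,0,0.001,0.001,0,0,0,0,0.001,0.001,0,0,0,0,0.001,0.001,0,0,0,0,0.001,0.001,0,0,0,0,0.001,0.001,0,0,0,0,0.001,0.001,0,0,0]'
python3 - <<'E'
from h import *
show()
E
```

```text
time_s: 34.4
tool_pos: [0.44, -0.0844, 0.1632]
ee_rot: [0.696, -0.607, 0.253, -0.289]
wrist_force: [-9.6, 0.6, 11.7]
gripper_width: 0.0089
t 34.4 pinch [ 0.5487 -0.0696  0.0542] psi -82.17165142703999 z [ 0.703   0.0957 -0.7047] F [-9.6292  0.6327 11.7413] w 0.008933101070337523 q [-0.5279  0.0269  2.3945  1.4691  0.4546 -0.3921]
```

Contact. I'll back off the preload a little, then open.

```bash
python3 -m creep '[0,-0.0002,-0.0002,0,0,0,0,-0.0004,-0.0004,0,0,0,0,-0.0006,-0.0006,0,0,0,0,-0.0006,-0.0006,0,0,0,0,-0.0006,-0.0006,0,0,0,0,-0.0006,-0.0006,0,0,0,0,-0.0006,-0.0006,0,0,0,0,-0.0006,-0.0006,0,0,0,0,-0.0006,-0.0006,0,0,0,0,-0.0006,-0.0006,0,0,0]'; python3 -m creep '[0,0,0,0,0,0,0,0,0,0,0,0,0,0,0,0,0,0,0,0,0,0,0,0,0,0,0,0,0,0,0,0,0,0,0,0,0,0,0,0,0,0,0,0,0,0,0,0,0,0,0,0,0,0,0,0,0,0,0,0]' 0.046
python3 - <<'E'
from h import *
show()
E
```

```text
time_s: 35.4
tool_pos: [0.4398, -0.0845, 0.1634]
ee_rot: [0.696, -0.607, 0.253, -0.289]
wrist_force: [5.0, 0.5, 4.3]
gripper_width: 0.0093
time_s: 36.4
tool_pos: [0.4395, -0.0843, 0.163]
ee_rot: [0.696, -0.607, 0.252, -0.288]
wrist_force: [0.3, -0.5, 0.1]
gripper_width: 0.0459
t 36.4 pinch [ 0.548  -0.0695  0.0537] psi -82.19610014940518 z [ 0.7013  0.0953 -0.7065] F [ 0.3309 -0.4609  0.082 ] w 0.04587166879665912 q [-0.5277  0.0257  2.3953  1.4634  0.4534 -0.3862]
```

Run:
```python
from kin import *
p,r,o=cur(); q0=o["q"]; P=p+r.apply([0,0,ctrl.pinch_z])
z=r.apply([0,0,1])
for g in (P-z*.03,P-z*.06,P-z*.06+[0,0,.1],P-z*.06+[0,0,.2]):
    q,c=ik(g,r,q0); q0=q; print(g,q,"%.1e"%c,((q>LO)&(q<HI)).all())
```

```text
[ 0.5269 -0.0724  0.0749] [-0.5658 -0.0946  2.4633  1.3425  0.4877 -0.282 ] 6.1e-31 True
[ 0.5059 -0.0753  0.0961] [-0.6135 -0.2237  2.5087  1.1875  0.5461 -0.1415] 9.4e-31 True
[ 0.5059 -0.0753  0.1961] [-0.6141 -0.4902  2.4513  0.8129  0.7256  0.319 ] 6.9e-31 True
[ 0.5059 -0.0753  0.2961] [-0.6115 -0.6247  2.3304  0.6516  0.915   0.555 ] 3.2e-23 True
```

```bash
python3 -m creep '[0,0,-0.01,0,0,0,0,0,-0.02,0,0,0,0,0,-0.035,0,0,0,0,0,-0.05,0,0,0,0,0,-0.06,0,0,0,0,-0.015,-0.075,0,0,0,0,-0.035,-0.095,0,0,0,0,-0.06,-0.12,0,0,0,0,-0.085,-0.145,0,0,0,0,-0.11,-0.17,0,0,0]'; python3 -m creep '[0,-0.01,-0.01,0,0,0,0,-0.02,-0.02,0,0,0,0,-0.03,-0.03,0,0,0,0,-0.03,-0.03,0,0,0,0,-0.03,-0.03,0,0,0,0,-0.03,-0.03,0,0,0,0,-0.03,-0.03,0,0,0,0,-0.03,-0.03,0,0,0,0,-0.03,-0.03,0,0,0,0,-0.03,-0.03,0,0,0]'
python3 - <<'E'
from h import *
show()
for c in("scene","top"):
    s=ctrl.snapshot(c); x0,y0,x1,y1=dict(scene=(280,100,440,280),top=(230,60,390,210))[c]
    f=3.3 if c=="scene" else 4
    im=cv2.resize(np.clip(s["img"][y0:y1,x0:x1]*1.6,0,255).astype(np.uint8),None,fx=f,fy=f,interpolation=cv2.INTER_CUBIC)
    cv2.imwrite(f"pics/{c}10.png",im); cv2.imwrite(f"pics/{c}10f.png",s["img"])
    for t in ["tray","mat","active_pull","passive_pull","bolt_knob","dropper","jar","petri","beaker","slide_box","forceps"]: print(c,t,[(round(d["p"],2),[round(v,3) for v in d["at"]]) for d in ctrl.pinpoint(c,t)][:2])
E
```

```text
time_s: 37.4
tool_pos: [0.3968, -0.0896, 0.3623]
ee_rot: [0.696, -0.607, 0.252, -0.288]
wrist_force: [1.3, 0.2, -0.8]
gripper_width: 0.0463
time_s: 38.4
tool_pos: [0.3972, -0.0898, 0.4032]
ee_rot: [0.696, -0.607, 0.252, -0.288]
wrist_force: [-0.5, 0.7, 0.4]
gripper_width: 0.0461
t 38.4 pinch [ 0.5057 -0.075   0.2939] psi -82.19780886847408 z [ 0.7011  0.0954 -0.7066] F [-0.5036  0.6744  0.3756] w 0.04606486165167891 q [-0.6158 -0.6291  2.3379  0.6549  0.9154  0.5486]
scene tray [(0.72, [0.548, -0.067, 0.004]), (0.17, [0.527, -0.232, 0.282])]
scene mat [(0.89, [0.543, -0.065, -0.001]), (0.82, [0.34, -0.039, 0.002])]
scene active_pull [(0.65, [0.501, 0.155, 0.243])]
scene passive_pull [(0.56, [0.573, -0.275, 0.244])]
scene bolt_knob [(0.63, [0.53, -0.229, 0.283]), (0.57, [0.619, 0.114, 0.133])]
scene dropper [(0.49, [0.702, -0.332, -0.002]), (0.28, [0.589, -0.346, -0.003])]
scene jar [(0.65, [0.673, 0.308, 0.001])]
scene petri [(0.95, [0.423, 0.324, -0.001])]
scene beaker [(0.61, [0.541, -0.457, -0.002])]
scene slide_box [(0.86, [0.597, 0.43, 0.002])]
scene forceps [(0.42, [0.587, -0.345, 0.003])]
top tray [(0.86, [0.552, -0.07, 0.006])]
top mat [(0.83, [0.344, -0.04, 0.002]), (0.77, [0.544, -0.066, -0.002])]
top active_pull [(0.68, [0.502, 0.158, 0.242])]
top passive_pull [(0.87, [0.578, -0.275, 0.247])]
top bolt_knob [(0.46, [0.528, -0.226, 0.287])]
top dropper [(0.64, [0.672, 0.311, -0.001]), (0.62, [0.703, -0.335, 0.001])]
top jar [(0.88, [0.667, 0.313, 0.001])]
top petri [(0.7, [0.421, 0.328, -0.0]), (0.63, [0.664, -0.183, 0.133])]
top beaker [(0.72, [0.545, -0.46, 0.002]), (0.48, [0.727, -0.024, 0.005])]
top slide_box [(0.96, [0.598, 0.436, -0.001]), (0.36, [0.726, -0.028, 0.001])]
top forceps [(0.4, [0.584, -0.341, 0.003]), (0.32, [0.673, 0.311, -0.001])]
```

View pics/top10.png

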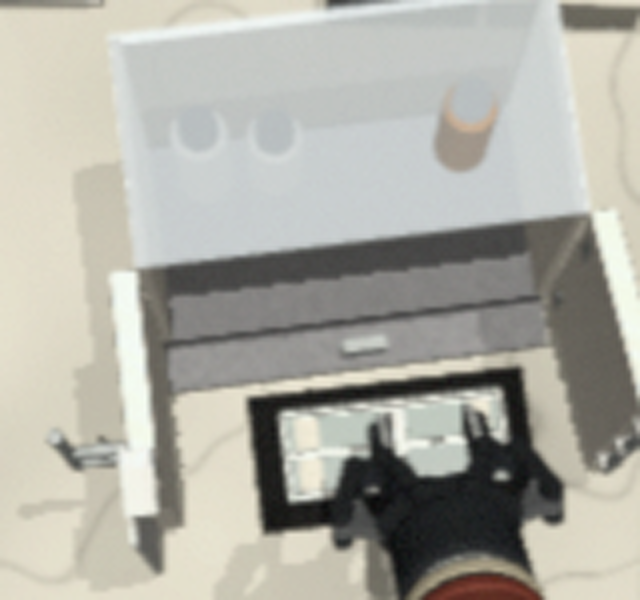

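View pics/scene10.png

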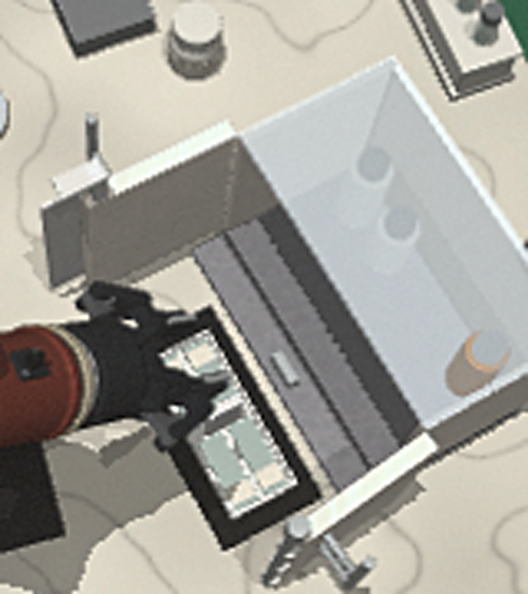

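Both pictures show the tray flat and square on the mat: in the top crop its back edge runs (280,412)–(503,388), parallel to the mat's (248,398)–(520,369). Both doors stand open, the knob is still raised, and the other things are where they were. Handing in.

Run:
```python
from bench import ctrl
print(ctrl.hand_in())
```

```text
the job is handed in; nothing more can be done
None
```

The tray is on the large black mat, and I handed the job in at about 39 s of the 72 s allowed. I opened the left door, pulled the bolt up to its stop, opened the right door, and drew the tray out level with the tool tilted 45°. I lowered it until it touched, backed off slightly, let go and withdrew clear of everything.

**What the last checks showed:**
- **Tray:** it lies inside the mat with black showing on every side that is in view; the gripper hid part of the front edge. Over the mat, its corners put it within about 2 mm and 0.5° of the mat. After release the back edges still look parallel.
- **Doors:** the left door stands at about 91–94° and the right at about 97°, near its stop.
- **Bolt:** it rose 30 mm to a firm stop. The networks now place the knob at 283–287 mm, where 288 mm would be fully up.
- **Other things:** the loose bystanders were found within a few mm of where they started.
- **Forces:** the highest wrist force at any reading was about 18 N, and nothing unexpected showed in the contacts.

**What disagreed:**
- The networks put the left pull a few mm from where the gripper let go of it, which is why that door angle is given as a range.
- The right hinge was about 3 mm off my estimate, so I corrected that door's arc halfway through.
- Some low-confidence network reports were plainly wrong and I ignored them.

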